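Carry the bench magnifier with its floating arm upright to the spectrometer

TASK

The knuckle of the bench magnifier has gone slack: its arm floats on the counter-spring and flops from stop to stop. Pick the magnifier up by the handle on its base, ease the arm up off its stop by moving the base alone, carry it over to the black rubber mat beside the spectrometer with the arm standing upright and untouched all the way and the base near level, and steady it upright just above the mat for three seconds. Then lay the arm gently over against its stop on the spectrometer's side, set the base down squarely on the middle of the mat and let go, leaving everything else on the bench where it is.

Things in the scene. Friction and masses are not known exactly. Their poses are not given: they have to be found in the camera images.
- magnifier: Bench magnifier, the loose thing to carry: grey base plate 230 (x) x 130 (y) x 18 mm, about 0.5 kg without the arm. Origin: centre of the underside, z up. At its -x end (towards the robot) a black handle stands over a power unit (top 42 mm up); at x = +75 mm, 50 mm up, is the knuckle, its axis along the base's x, so the arm sways along the base's y.
- handle (a point): Middle of the handle bar, at (-75, 0, 85) mm in the base's frame. The bar runs along the base's y: 18 mm thick (x), 28 mm tall (z), 92 mm free between its two posts; grip it across its thickness (fingers before and behind it), from above. 29 mm of room below the bar.
- knuckle (a joint): Angle of the slack arm to the base, rad: 0 square to the base, positive leaning to the base's +y (spectrometer's side once on the mat), stops at -0.30 (start) and +0.30. Nominal: spring 0.303 N m/rad of this angle, towards 0; gravity 0.336 N m per rad of lean from vertical (up to 5 % off); inertia 0.0081 kg m2, hardly any friction. Upright is thus unstable, time constant about 0.5 s.
- lens: The arm's stem and lens: 12 mm steel stem with an upright round lens, 96 mm across, 16 mm thick, on top. Origin: lens centre, 250 mm from the pivot; z along the stem. Not to be touched. Rolling the base towards its +y by a rad makes the spring push the arm towards +y with 0.303 a N m; about 0.03 rad lifts it off a stop. Accelerating the base along y by A m/s2 pushes it the other way, 0.034 A N m.
- mat: Black rubber mat fixed to the bench, 270 (x) x 170 (y) x 4 mm. Origin: centre of its underside; its x and y are those the base must match, +y towards the spectrometer.
- spectrometer: Fixed infrared spectrometer, 225 x 330 mm, 172 mm high, its blue end (110 mm high, steel sample stage and press pillar to 200 mm) facing the mat. Origin: centre of the underside, 290 mm from the mat's middle along the mat's +y.
- sample_jar: Small jar, 38 mm across, 46 mm high, origin under its centre. Stands between magnifier and mat; carry over it. Leave alone.
- weigh_boat: White plastic weighing boat, 60 x 60 x 14 mm, origin under its centre. Leave alone.
- wash_bottle: Clear wash bottle with yellow top and bent tube, 68 mm across, 190 mm high, origin under its centre. Leave alone.
- vial_rack: Grey rack with vials, 70 x 180 mm, 70 mm high, origin under its centre. Leave alone.
- reagent_bottle: Bottle, 60 mm across, 115 mm high, origin under its centre. Leave alone.
- spatula: Steel spatula lying on the bench, 140 mm long. Leave alone.

How it is judged:
By the outcome, as a careful person would: the job done as asked, in the order asked, and still so for the second after the job is handed in, with the robot touching nothing.
It also fails if it takes over 69 s, if anything falls off the work surface, if the arm or the gripper's body presses on something with over 40 N, if the wrist force passes 120 N, or if a joint passes its speed limit or range.

ROBOT

A 6-joint arm with a two-finger parallel gripper is mounted at the origin on the work surface. World frame = base frame: x ahead of the robot, y to its left, z up, the work surface at z = 0. Lengths are in m, angles in rad, forces in N, time in s.
With the tool pointing down it reaches from about 0.35 to 0.85 m from the base axis. Payload 8.1 kg.
Tool frame: the origin (TCP) lies at the very end of the fingers, on their centre line; the grasp point (between the pads) lies 19 mm behind it; z points along the fingers, y is the line along which they close (so a half turn about z gives the same grasp; the last joint's range is limited). The gripper opens to 93 mm and grips with 3 to 60 N. Pads are 15 mm wide; open, the fingers measure 128 mm over their backs; the gripper's body (75 mm by 188 mm) begins 65 mm behind the grasp point.
Start: joints at [-1.33, 0.13, 1.488, -0, 1.523, -0.085], TCP at [0.192, -0.568, 0.219] pointing down, gripper open.
Joint ranges: [-2.96, 2.96], [-0.89, 2.26], [0.02, 2.5], [-1.34, 4.48], [0, 2.73], [-2.66, 2.66]. Speed limits (rad/s): [2.39, 2.39, 2.79, 3.14, 3.14, 3.14].

INTERFACE

Orientations are given as a rotation vector (axis times angle).
In Python, from plant import robot, imaging gives the robot as it stands.
- The arm moves only by the tool jog_arm, never from a script. Its argument "rows" is a list of rows, each a list of 2 entries, a list of its own where there are three numbers: the shift along the tool's x, y, z each as a share of 0.2 m, from -1 to 1, then the turn, a rotation vector about the tool's x, y, z each as a share of pi/2 rad, from -1 to 1. A call has 1 to 5 rows; each row is the pose to reach, as a shift and turn from the pose commanded when the call began, along the tool's axes at that moment; what a row does not reach only later rows make up. A row lasts 1/10 s, in which the tool goes at most 50 mm and 8.59 degrees, less where a joint would pass 70% of its speed; a pose out of reach is approached as far as the arm can. A call with a number of a shift or a turn outside -1 to 1 is refused whole. A call with a gripper value outside its range is refused whole. "hand" is the closure, from -1 (fully open) to 1 (shut), set as the call begins (left out, the last holds). The fingers move at their own pace and stop on an object; "squeeze" is the grip in N (left out, the last holds). Time passes only in rows, so rows that repeat a pose let the fingers close. It gives the time, the measured TCP pose, the force, the opening and the grip force at its end, in the units of the state.
- robot.read_state(): the state, without advancing time (a new reading comes with each control period).
- imaging.read_camera(name): name is "side" or "top" or "wrist"; returns a dict with "frame" (400x640x3 uint8, red, green, blue), "vertical_fov" (degrees; the focal length in pixels is half the picture's height over the tangent of half this angle, whatever the lens; pixels are square), "cx", "cy" (the principal point, pixels), "R" (3x3) and "t" (3): a world point X has camera coordinates R X + t. Camera axes: x right, y down, z forward; pixel columns grow to the right and rows downward; lengths in m; the calibration is good to about 2 mm. A picture is of the moment at which its call begins. There is no depth.
- robot.close_job(): hands the job in; it is judged then, once.
The state is a dict: "t": time; "q": joint angles; "dq": joint speeds; "joint_torque": joint torques, N m; "tool_pos": TCP position; "orientation": TCP orientation; "force": force on the tool from outside, world axes, zero at the start; "wrist_torque": the same for the moment, N m; "opening": finger opening in m; "gripper_force": force on a finger pad.
Only numpy, scipy, OpenCV 4.12 (cv2) and the standard library are available. Lean on these libraries where they do the work, as an engineer would, in place of code of your own. Each camera call takes 0.05 s, during which the arm holds its last target. There are 200 camera calls.

## Working session

There is one attempt and no reset: what is moved stays moved. The work goes in short steps, Python scripts to look and compute and a tool call to move; the robot and the scene stay as the last step left them, time stands still between calls to the robot, and variables do not carry over. Pictures are saved under pics/ and viewed, at most 10 in all, crops included, and the job is handed in when it is done.

Besides the shell and the picture viewer there is one more tool, called after "Request:" in YAML: its name, and indented under it one key for each argument. jog_arm: Moves the arm, as the interface text tells. Its arguments: {"type":"object","properties":{"rows":{"type":"array"},"hand":{"type":"number"},"squeeze":{"type":"number"}},"required":["rows"]}

```bash
ls; mkdir -p pics; python3 - <<'E'
from plant import robot, imaging
import cv2,json,numpy as np
s=robot.read_state();print(s)
for n in ("top","side"):
    c=imaging.read_camera(n);cv2.imwrite(f"pics/{n}0.png",c["frame"][:,:,::-1])
    print(n,c["vertical_fov"],c["cx"],c["cy"],np.round(c["R"],4).tolist(),np.round(c["t"],4).tolist(), [k for k in c])
E
```

```text
pics
{'t': 0.0, 'q': array([-1.33039338e+00,  1.31181923e-01,  1.48928097e+00, -4.35035318e-05,
        1.52301142e+00, -8.54214548e-02]), 'dq': array([-1.12876541e-04,  9.52813211e-04, -1.93719465e-03,  7.24898504e-05,
        1.31911185e-03, -2.63761477e-03]), 'joint_torque': array([-3.23048507e-04, -5.59840572e+01, -4.91764891e+01,  7.68616889e-02,
        3.52990581e-02, -1.63271097e-04]), 'tool_pos': array([ 0.19190846, -0.56786807,  0.21757414]), 'orientation': array([-3.09814683e+00, -5.09242419e-01,  2.96682295e-04]), 'force': array([-0.43269395, -0.66376382, -0.43685596]), 'wrist_torque': array([-0.01869701, -0.02458957, -0.01119757]), 'gripper_force': 0.0, 'opening': 0.0931632658191814}
top 55.803010232495325 315.21518542941135 195.9048915966802 [[0.0039, -0.9998, 0.0173], [-0.9895, -0.0063, -0.1445], [0.1446, -0.0166, -0.9894]] [0.0878, 0.6468, 1.1655] ['frame', 'vertical_fov', 'cx', 'cy', 'R', 't']
side 54.474053331746504 315.4182803558378 197.6450391866164 [[0.9941, -0.1069, -0.016], [-0.0853, -0.6847, -0.7239], [0.0664, 0.721, -0.6898]] [-0.619, 0.2707, 1.0062] ['frame', 'vertical_fov', 'cx', 'cy', 'R', 't']
```

View pics/top0.png

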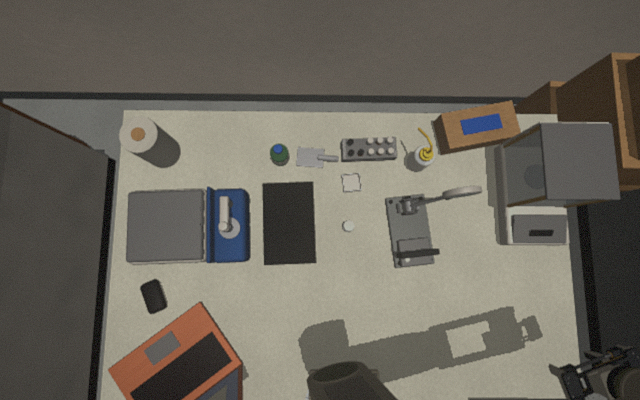

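View pics/side0.png

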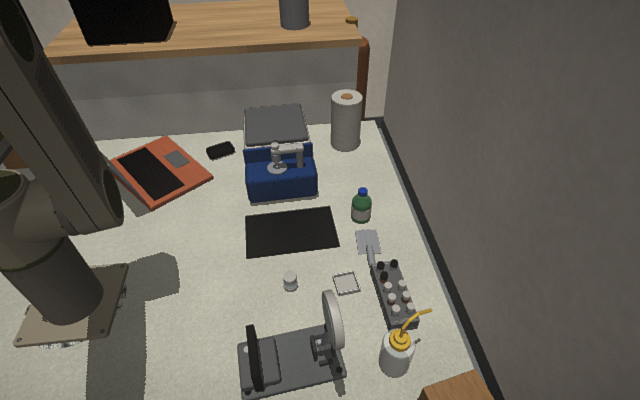

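Top view: magnifier base at about (410,232), with the lens leaning right (−y); mat corners at about (263,182), (314,181), (316,263), (264,265); jar at (348,226). The side view agrees. Next I'll zoom in on the magnifier and measure the mat.

```bash
cat > h.py <<'E'
from plant import robot, imaging
import cv2,numpy as np
from scipy.spatial.transform import Rotation as Ro
def K(c):
    f=200/np.tan(np.radians(c["vertical_fov"])/2); return np.array([[f,0,c["cx"]],[0,f,c["cy"]],[0,0,1]])
def proj(c,X):
    X=np.atleast_2d(X); p=(X@np.array(c["R"]).T+c["t"])@K(c).T; return p[:,:2]/p[:,2:]
def unproj(c,uv,z):
    R=np.array(c["R"]);o=-R.T@c["t"]; uv=np.atleast_2d(uv)
    d=np.c_[uv,np.ones(len(uv))]@np.linalg.inv(K(c)).T@R
    return o+d*((z-o[2])/d[:,2])[:,None]
E
python3 - <<'E'
from h import *
t=imaging.read_camera("top");s=imaging.read_camera("side")
for c,box in((t,(255,170,325,275)),(s,(240,203,345,260))):
    x0,y0,x1,y1=box;g=c["frame"][y0:y1,x0:x1].max(2)
    m=(g<70).astype(np.uint8);n,l,st,_=cv2.connectedComponentsWithStats(m);i=1+st[1:,4].argmax()
    cn=max(cv2.findContours((l==i).astype(np.uint8),0,2)[0],key=cv2.contourArea)[:,0]+[x0,y0]
    W=unproj(c,cn.astype(float),0.004)[:,:2]
    r=cv2.minAreaRect((W*1000).astype(np.float32));print("mat",r)
a=cv2.resize(t["frame"][180:280,370:490],None,fx=5,fy=5,interpolation=2)
b=cv2.resize(s["frame"][285:400,230:350],None,fx=5,fy=5,interpolation=2)
cv2.imwrite("pics/tz.png",a[:,:,::-1]);cv2.imwrite("pics/sz.png",b[:,:,::-1])
E
```

```text
mat ((564.3785400390625, 178.2643585205078), (265.1788024902344, 166.1772003173828), 2.4495623111724854)
mat ((565.3359375, 176.19937133789062), (267.5981140136719, 168.37762451171875), 2.5601961612701416)
```

View pics/tz.png

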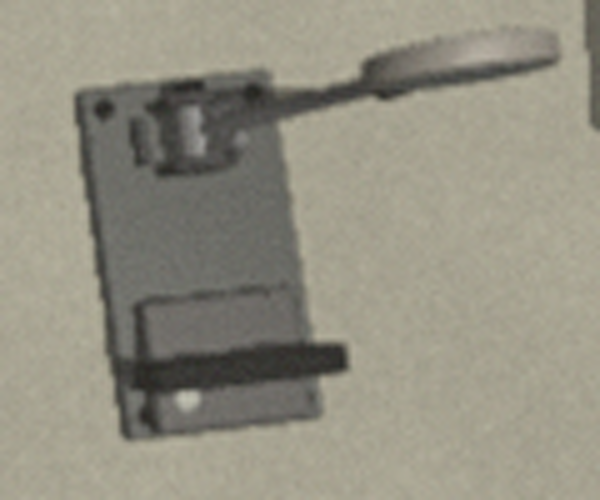

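View pics/sz.png

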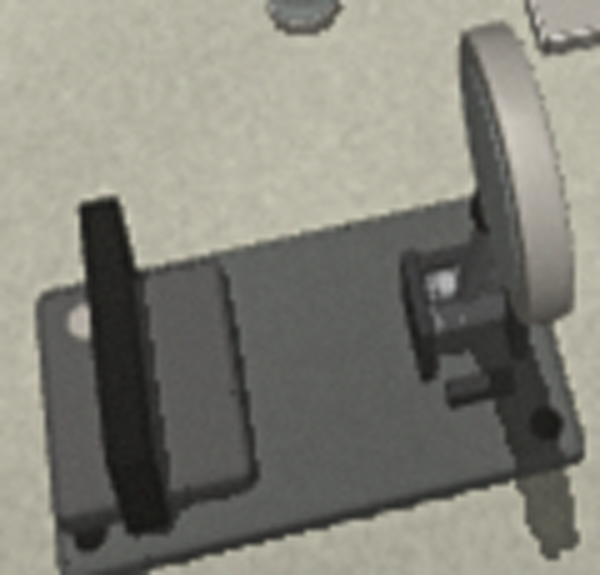

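The zooms show the base's top-edge corners clearly (tz: (77,93), (270,70), (322,415), (125,438)), the handle bar centred at about (240,368), and the knuckle. Next I'll fit the base pose.

```bash
python3 - <<'E'
from h import *
from scipy.optimize import least_squares
t=imaging.read_camera("top");s=imaging.read_camera("side")
P=np.array([[.115,.065,.018],[.115,-.065,.018],[-.115,-.065,.018],[-.115,.065,.018]])
tp=np.array([[77,93],[270,70],[322,415],[125,438]])/5+[370,180]
sp=np.array([[38,297],[582,458]])/5+[230,285]
def pts(p): return (Ro.from_euler('z',p[2]).apply(P)+[p[0],p[1],0])
def f(p):
    X=pts(p);return np.r_[(proj(t,X)-tp).ravel(),0.5*(proj(s,X[[3,1]])-sp).ravel()]
r=least_squares(f,[.55,-.2,.1]);print(r.x,np.degrees(r.x[2]),r.fun.round(1))
p=r.x
h=Ro.from_euler('z',p[2]).apply([-.075,0,.085])+[p[0],p[1],0];print("handle",h,"from image",unproj(t,[[240/5+370,366/5+180]],.092))
st=robot.read_state();R=Ro.from_rotvec(st["orientation"]);print(R.as_matrix().round(3),st["tool_pos"])
# jar, bottle etc
for n,uv,z in(("jar",(348,226),.046),("boat",(351,183),.01),("rackL",(341,150),.07),("wash",(424,156),.15)):print(n,unproj(t,[uv],z))
E
```

```text
[ 0.53986173 -0.2181614   0.11354163] 6.505456033801385 [ 0.  -1.1  0.3 -0.7  0.6  0.6  0.1  0.5 -1.1 -1.  -0.  -0.6]
handle [ 0.46534465 -0.22665874  0.085     ] from image [[ 0.46603075 -0.22062184  0.092     ]]
[[ 0.947  0.32  -0.   ]
 [ 0.32  -0.947  0.001]
 [ 0.    -0.001 -1.   ]] [ 0.19205083 -0.56825465  0.21828643]
jar [[ 0.55042712 -0.01346554  0.046     ]]
boat [[ 0.69579323 -0.02844852  0.01      ]]
rackL [[0.79209728 0.00938428 0.07      ]]
wash [[ 0.75390695 -0.23222424  0.15      ]]
```

Request:
jog_arm:
  rows:
    - [[0.46,-0.3,0],[0,0,-0.2]]
    - [[0.92,-0.59,0],[0,0,-0.4333]]
    - [[0.92,-0.59,0],[0,0,-0.4333]]
    - [[0.92,-0.59,0],[0,0,-0.4333]]
    - [[0.92,-0.59,0],[0,0,-0.4333]]
  hand: -1
  squeeze: 60

```text
t: 0.8
tool_pos: [0.3308, -0.3945, 0.2188]
orientation: [-2.745, -1.527, -0.002]
force: [0.6, -0.6, -0.2]
opening: 0.093
gripper_force: 0.0
```

```bash
cat >> h.py <<'E'
TD=np.array([[0,1,0],[1,0,0],[0,0,-1.]])   # tool axes in base frame (columns): tool x=base y, tool y=base x
def shares(pos,rot,target,Rt):
    d=rot.inv().apply(np.array(target)-pos)/.2; w=(rot.inv()*Rt).as_rotvec()/(np.pi/2); return d.round(4),w.round(4)
# arm silhouette points for base pose (Rb,pb) and knuckle angle th
A=np.linspace(0,2*np.pi,40)
DISC=np.concatenate([np.c_[np.full(40,x),.048*np.cos(A),.25+.048*np.sin(A)] for x in(-.008,.008)])
def armfit(c,Rb,pb,ths):
    im=cv2.GaussianBlur(c["frame"],(0,0),.8).astype(np.float32)
    gx=cv2.Sobel(im,-1,1,0)/8;gy=cv2.Sobel(im,-1,0,1)/8;S=[]
    for th in ths:
        X=Rb.apply(Ro.from_euler('x',-th).apply(DISC)+[.075,0,.05])+pb
        h=cv2.convexHull(proj(c,X).astype(np.float32))[:,0]
        e=np.roll(h,-1,0)-h;L=np.linalg.norm(e,axis=1);n=np.c_[e[:,1],-e[:,0]]/np.maximum(L,1e-6)[:,None]
        q=[];m=[]
        for a,b,l,nn in zip(h,e,L,n):
            k=max(1,int(l*2));s=(np.arange(k)+.5)/k;q.append(a+s[:,None]*b);m.append(np.tile(nn,(k,1))*l/k)
        q=np.concatenate(q).astype(np.float32);m=np.concatenate(m)
        sx=cv2.remap(gx,q[:,None,0],q[:,None,1],1)[:,0];sy=cv2.remap(gy,q[:,None,0],q[:,None,1],1)[:,0]
        g=np.linalg.norm(sx*m[:,:1]+sy*m[:,1:],axis=1);w=np.linalg.norm(m,axis=1)
        S.append(np.minimum(g,12*w).sum()/w.sum())
    return np.array(S)
E
python3 - <<'E'
from h import *
ths=np.arange(-.5,.5,.01)
Rb=Ro.from_euler('z',.1135);pb=np.array([.5399,-.2182,0])
for n in("top","side"):
    S=armfit(imaging.read_camera(n),Rb,pb,ths);o=S.argsort()[::-1][:5];print(n,ths[o].round(3),S[o].round(2),"median",np.median(S).round(2))
st=robot.read_state();R=Ro.from_rotvec(st["orientation"])
Rt=Ro.from_matrix(Rb.as_matrix()@TD)
print(shares(st["tool_pos"],R,[.4653,-.2250,.1600],Rt),shares(st["tool_pos"],R,[.4653,-.2250,.066],Rt))
E
```

```text
top [-0.29 -0.3  -0.28 -0.31 -0.27] [10.45 10.35 10.3  10.09  9.85] median 7.15
side [-0.3  -0.29 -0.31 -0.32 -0.33] [9.41 9.16 8.55 8.19 8.11] median 2.73
(array([1.0814, 0.1195, 0.2948]), array([ 4.00e-04, -1.00e-04, -4.28e-01])) (array([1.0812, 0.1192, 0.7648]), array([ 4.00e-04, -1.00e-04, -4.28e-01]))
```

Request:
jog_arm:
  rows:
    - [[1,0.11,0],[0,0,-0.428]]
    - [[1,0.11,0],[0,0,-0.428]]
    - [[1,0.11,0],[0,0,-0.428]]
    - [[1,0.11,0],[0,0,-0.428]]
    - [[1,0.11,0.1],[0,0,-0.428]]

```text
t: 1.4
tool_pos: [0.4584, -0.2382, 0.2015]
orientation: [2.085, 2.342, 0.004]
force: [-1.0, -1.4, -0.2]
opening: 0.0933
gripper_force: 0.0
```

```bash
python3 - <<'E'
from h import *
Rb=Ro.from_euler('z',.1135);Rt=Ro.from_matrix(Rb.as_matrix()@TD)
w=imaging.read_camera("wrist");cv2.imwrite("pics/w1.png",w["frame"][:,:,::-1])
st=robot.read_state();R=Ro.from_rotvec(st["orientation"])
print(st["t"],st["tool_pos"],shares(st["tool_pos"],R,[.4653,-.2250,.066],Rt))
h=[proj(w,Rb.apply([x,y,z])+[.5399,-.2182,0])[0].round(1) for x,y,z in((-.084,.046,.099),(-.084,-.046,.099),(-.066,.046,.099),(-.066,-.046,.099),(-.115,.065,.018),(-.115,-.065,.018))];print(h)
E
```

```text
1.45 [ 0.45499537 -0.238676    0.19593207] (array([0.0612, 0.0599, 0.6497]), array([-0.0007, -0.0007,  0.0025]))
[array([318.9, 138.7]), array([319. , 237.6]), array([339.9, 138.7]), array([338. , 237.5]), array([290.5, 113.9]), array([293.4, 225.2])]
```

View pics/w1.png

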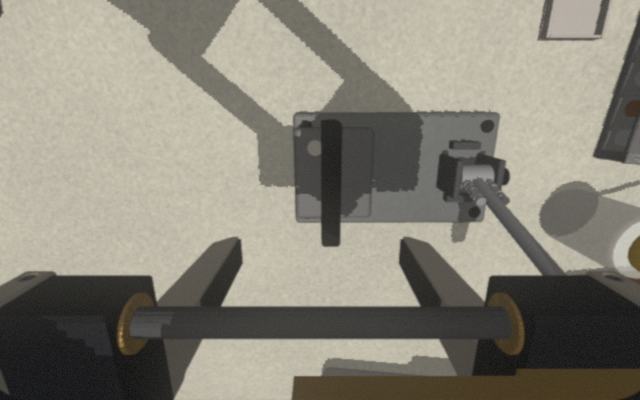

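The wrist view shows the bar at x 321–340, y 120–246, within 2–4 px of the prediction, and the fingers are aligned across it. Descending now.

Request:
jog_arm:
  rows:
    - [[0.065,0.065,0.1],[0,0,0]]
    - [[0.065,0.065,0.28],[0,0,0]]
    - [[0.065,0.065,0.47],[0,0,0]]
    - [[0.065,0.065,0.62],[0,0,0]]
    - [[0.065,0.065,0.65],[0,0,0]]

```text
t: 1.95
tool_pos: [0.4621, -0.226, 0.0644]
orientation: [-2.099, -2.328, 0.003]
force: [-0.9, 0.2, -0.3]
opening: 0.0927
gripper_force: 0.0
```

```bash
python3 - <<'E'
from h import *
Rb=Ro.from_euler('z',.1135);Rt=Ro.from_matrix(Rb.as_matrix()@TD)
s=imaging.read_camera("side");s=imaging.read_camera("side")
st=robot.read_state();R=Ro.from_rotvec(st["orientation"])
print(st["t"],st["tool_pos"],shares(st["tool_pos"],R,[.466,-.2250,.066],Rt),st["force"])
E
```

```text
2.05 [ 0.46437389 -0.22691107  0.06788132] (array([0.0086, 0.0091, 0.0094]), array([-0.0015, -0.0009, -0.0057])) [ 0.41417611 -0.65712084  1.10453145]
```

Request:
jog_arm:
  rows:
    - [[0.0086,0.009,0.008],[0,0,-0.004]]
    - [[0.0086,0.009,0.008],[0,0,-0.004]]
    - [[0.0086,0.009,0.008],[0,0,-0.004]]
    - [[0.0086,0.009,0.008],[0,0,-0.004]]
    - [[0.0086,0.009,0.008],[0,0,-0.004]]
  hand: 1
  squeeze: 60

```text
t: 2.55
tool_pos: [0.4677, -0.2245, 0.0676]
orientation: [2.09, 2.344, 0.0]
force: [0.3, 0.1, 0.5]
opening: 0.0574
gripper_force: 0.0
```

```bash
python3 - <<'E'
from h import *
Rb=Ro.from_euler('z',.1135);Rt=Ro.from_matrix(Rb.as_matrix()@TD)
st=robot.read_state();R=Ro.from_rotvec(st["orientation"])
print(st["t"],st["tool_pos"],(R.as_matrix()@TD.T).round(4),st["force"],st["wrist_torque"],st["opening"],st["gripper_force"])
E
```

```text
2.55 [ 0.46765048 -0.22445174  0.06763254] [[ 9.935e-01 -1.140e-01 -8.000e-04]
 [ 1.140e-01  9.935e-01  5.000e-04]
 [ 7.000e-04 -6.000e-04  1.000e+00]] [0.28717711 0.10478999 0.53773105] [-0.03092968 -0.11636052  0.02258156] 0.05744355948242153 0.0
```

Request:
jog_arm:
  rows:
    - [[0,0,0],[0,0,0]]
    - [[0,0,0],[0,0,0]]
    - [[0,0,0],[0,0,0]]
    - [[0,0,0],[0,0,0]]
    - [[0,0,0],[0,0,0]]

```text
t: 3.05
tool_pos: [0.4672, -0.2243, 0.067]
orientation: [-2.091, -2.344, 0.0]
force: [1.3, 1.7, 7.2]
opening: 0.0179
gripper_force: 36.7
```

Request:
jog_arm:
  rows:
    - [[0,0,0],[0,0,0]]
    - [[0,0,0],[0,0,0]]
    - [[0,0,0],[0,0,0]]
    - [[0,0,0],[0,0,0]]

```text
t: 3.45
tool_pos: [0.4672, -0.2243, 0.067]
orientation: [-2.091, -2.344, 0.0]
force: [-0.7, -0.0, 0.1]
opening: 0.0183
gripper_force: 60.0
```

```bash
python3 - <<'E'
from h import *
t=imaging.read_camera("top")
T=np.mean([robot.read_state()["tool_pos"] for _ in range(1)],0)
st=robot.read_state();R=Ro.from_rotvec(st["orientation"])
print(st["t"],st["tool_pos"],(R.as_matrix()@TD.T).round(4).tolist(),st["force"],st["wrist_torque"],st["opening"],st["gripper_force"])
E
```

```text
3.5 [ 0.46720668 -0.22428833  0.06697251] [[0.9935, -0.1139, 0.0002], [0.1139, 0.9935, -0.0001], [-0.0002, 0.0001, 1.0]] [-0.8419527  -0.23863904 -0.39069757] [-0.02673392 -0.00045826  0.08139635] 0.01783618715401382 59.99707281589508
```

Request:
jog_arm:
  rows:
    - [[0,0,-0.03],[0,0,0]]
    - [[-0.002,0.018,-0.11],[0,0,0.009]]
    - [[-0.005,0.045,-0.22],[0,0,0.022]]
    - [[-0.008,0.07,-0.33],[0,0,0.036]]
    - [[-0.0103,0.0894,-0.4],[0,0,0.0448]]

```text
t: 4.0
tool_pos: [0.4853, -0.2243, 0.1481]
orientation: [-2.173, -2.268, 0.0]
force: [0.0, 0.1, -6.4]
opening: 0.0174
gripper_force: 60.0
```

Request:
jog_arm:
  rows:
    - [[0,0,-0.025],[0,0,0]]
    - [[0,0,-0.025],[0,0,0]]
    - [[0,0,-0.025],[0,0,0]]
    - [[0,0,-0.025],[0,0,0]]

```text
t: 4.4
tool_pos: [0.4842, -0.2238, 0.1504]
orientation: [-2.17, -2.268, 0.001]
force: [-0.0, 0.7, -7.4]
opening: 0.0174
gripper_force: 60.0
```

```bash
python3 - <<'E'
from h import *
t=imaging.read_camera("top");s=imaging.read_camera("side")
cv2.imwrite("pics/t2.png",t["frame"][:,:,::-1]);cv2.imwrite("pics/s2.png",cv2.resize(s["frame"][200:400,180:420],None,fx=3,fy=3,interpolation=2)[:500,:,::-1])
st=robot.read_state();R=Ro.from_rotvec(st["orientation"])
Rb=Ro.from_matrix(R.as_matrix()@TD.T);pb=st["tool_pos"]-Rb.apply([-.0745,.0016,.067])
print(st["t"],st["tool_pos"],Rb.as_matrix().round(4).tolist(),st["force"],st["wrist_torque"],st["gripper_force"])
for n,c in(("top",t),("side",s)):
    th=np.arange(-.5,.5,.01);S=armfit(c,Rb,pb,th);o=S.argsort()[::-1][:4];print(n,th[o],S[o].round(2))
    print(proj(c,Rb.apply([[.115,.065,.018],[.115,-.065,.018],[-.115,-.065,.018],[-.115,.065,.018]])+pb).round(1).tolist())
E
```

```text
4.5 [ 0.48455467 -0.22397651  0.15085768] [[0.999, -0.0438, 0.0017], [0.0439, 0.999, -0.001], [-0.0017, 0.0011, 1.0]] [-0.19583144  0.52096307 -7.00822133] [ 0.02919126  0.46803135 -0.00106437] 59.99228596687317
top [-0.28 -0.29 -0.27 -0.3 ] [10.84 10.77 10.48 10.48]
[[394.5, 185.9], [436.3, 184.4], [442.9, 259.7], [399.9, 261.5]]
side [-0.3  -0.31 -0.33 -0.32] [9.74 9.64 9.08 9.  ]
[[343.4, 306.6], [356.5, 363.9], [240.7, 382.4], [240.0, 321.5]]
```

View pics/s2.png

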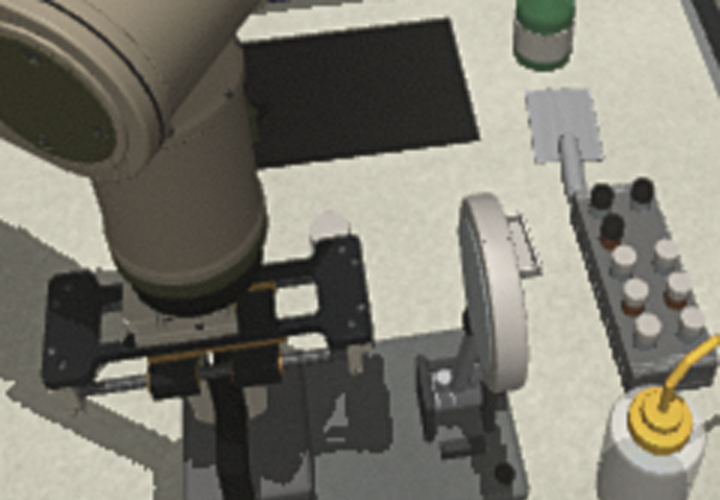

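Both views show the base lifted clear and level, with the arm on its −0.3 stop; the predicted corners match (side (356,364)). Next comes the estimator and planner.

```bash
cat > ctl.py <<'E'
# usage: ctl.py init | ctl.py [go=1] [y=dy_target] [z=] [x=] [ref=phi_ref] [T=carry s] [n=rows]
import sys,json,pickle,os
from h import *
from scipy.optimize import lsq_linear
DT,TAU,KA,KY=.005,.03,37.4,4.2
YAW=.0437
def sim(s,c,d,knots,stop=True):
    """s: phi,om,a,av,y,yv(lagged) ; knots: (dur,a0,a1,y0,y1) list; returns states per DT"""
    ph,om,a,va,y,vy=s;out=[]
    for dur,a0,a1,y0,y1 in knots:
        n=int(round(dur/DT));ra=(a1-a0)/dur;ry=(y1-y0)/dur
        for i in range(n):
            ua=a0+ra*(i+1)*DT;uy=y0+ry*(i+1)*DT
            na=(ua+TAU/DT*a-0)/(1+TAU/DT);ny=(uy+TAU/DT*y)/(1+TAU/DT)
            nva=(na-a)/DT;nvy=(ny-y)/DT;aa=(nva-va)/DT;ay=(nvy-vy)/DT
            a,va,y,vy=na,nva,ny,nvy
            om+=DT*(c*ph+KA*a-KY*(ay-.017*aa)+d);ph+=DT*om;cl=0
            if stop and ph-a<-.3: ph=a-.3;om=min(va,5);cl=1
            if stop and ph-a>.3: ph=a+.3;om=va;cl=1
            out.append((ph,om,a,va,y,vy,cl))
    return np.array(out)
def propagate(S,knots):
    o=sim(S['s'],S['c'],S['d'],knots);P=S['P']
    for r in o:
        F=np.eye(4);F[0,1]=DT;F[1,0]=DT*S['c'];F[1,2]=DT;F[1,3]=DT*r[0]
        if r[6]: P[:2,:]=0;P[:,:2]=0;P[0,0]=.004**2;P[1,1]=.03**2
        else: P=F@P@F.T+np.diag([0,.08**2,.04**2,.0])*DT
    S['s']=o[-1][:6].copy();S['P']=P
def measure(S,cam):
    c=imaging.read_camera(cam);st=robot.read_state()
    Rb=Ro.from_matrix(Ro.from_rotvec(st["orientation"]).as_matrix()@TD.T);pb=np.array(st["tool_pos"])-Rb.apply([-.0745,.0016,.067])
    a=np.arctan2(Rb.as_matrix()[1,2],Rb.as_matrix()[2,2])
    g=np.arange(-.34,.341,.01);sc=armfit(c,Rb,pb,g)-4*np.abs(g+a-S['s'][0])
    i=int(np.clip(sc.argmax(),1,len(g)-2));p=np.polyfit(g[i-1:i+2]-g[i],sc[i-1:i+2],2);th=g[i]+(-p[1]/2/p[0] if p[0]<0 else 0)
    z=th+a-(.012 if cam=="top" else 0)
    R=(.008 if cam=="top" else .006+.004*max(0,min(1,S['s'][4]/.4)))**2
    P=S['P'];P[0,0]+=.003**2;P[1,1]+=.03**2
    inn=z-S['s'][0]
    if abs(inn)>.12: R*=9
    Kk=P[:,0]/(P[0,0]+R);S['s'][0]+=Kk[0]*inn;S['s'][1]+=Kk[1]*inn;S['d']+=Kk[2]*inn;S['c']+=Kk[3]*inn
    S['P']=P-np.outer(Kk,P[0]);print(f"{cam} phi={z:+.3f} inn={inn:+.3f} roll={a:+.4f} sc={sc.max():.1f}",end=' | ')
    S['cams'][cam]=c if 0 else 1
    propagate(S,[(.05,S['a'],S['a'],S['y'],S['y'])])
def yref(S,t):
    if S['t0'] is None: return S['y']
    u=np.clip((t-S['t0'])/S['T'],0,1);r=.25
    v=np.linspace(0,1,401);pr=np.clip(np.minimum(v,1-v)/r,0,1);pr=pr*pr*(3-2*pr);I=np.r_[0,np.cumsum((pr[1:]+pr[:-1])/2)];I/=I[-1]
    return S['yA']+(S['yB']-S['yA'])*np.interp(u,v,I)
def poseof(x,y,z,a):
    return np.array([x,y,z]),Ro.from_euler('z',YAW)*Ro.from_euler('x',-a)*Ro.from_matrix(TD)
arg=dict(k.split('=') for k in sys.argv[1:] if '=' in k)
if 'init' in sys.argv:
    st=robot.read_state();P=np.diag([.004,.03,.08,1.2])**2
    S=dict(s=np.array([-.3,0,0,0,0,0.]),P=P,c=4.07,d=0.,a=0.,y=0.,x=0.,z=0.,t0=None,T=6.,yA=0.,yB=0.,base=[float(v) for v in st["tool_pos"]],pend=None,ref=0.,cams={},t=st["t"])
else:
    S=pickle.load(open('S.pkl','rb'))
    st=robot.read_state()
    if S['pend']:
        n=len(S['pend']);assert abs(st["t"]-S['t']-.1*n)<.03,(st["t"],S['t'])
        propagate(S,[(.1,)+k for k in S['pend']]);S['a'],S['y']=S['pend'][-1][1],S['pend'][-1][3];S['x'],S['z']=S['px'],S['pz']
    else: assert abs(st["t"]-S['t'])<.02,(st["t"],S['t'])
for cam in arg.get('cams','side,top').split(','): measure(S,cam)
t=robot.read_state()["t"];S['t']=t
if 'y' in arg: S['yA'],S['yB'],S['t0'],S['T']=S['y'],float(arg['y']),t,float(arg.get('T',6))
S['ref']=float(arg.get('ref',S['ref']))
zt=float(arg.get('z',S['z']));xt=float(arg.get('x',S['x']));n=int(arg.get('n',5));amax=float(arg.get('amax',.06))
# plan
H=3;seg=[];tt=t;yc=S['y']
for h in range(H):
    gap=yref(S,tt)-yc
    m=n if h==0 else 5
    for k in range(m):
        tt+=.1;yn=yref(S,tt)-gap*max(0,1-(k+1)/3);seg.append([.1,yc,yn,1]);yc=yn
    tt+=.1;seg.append([.1,yc,yc,0])
mv=[i for i,s in enumerate(seg) if s[3]];N=len(mv)
def kn(u,yon=1,a0=S['a']):
    a=a0;o=[];j=0
    for dur,y0,y1,f in seg:
        an=u[j] if f else a
        if f:j+=1
        o.append((dur,a,an,y0*yon,y1*yon));a=an
    return o
b=sim(S['s'],S['c'],S['d'],kn(np.zeros(N)),stop=False);B=[]
for j in range(N):
    e=np.zeros(N);e[j]=1;B.append(sim(np.zeros(6),S['c'],0,kn(e,0,0.),stop=False))
idx=np.arange(9,len(b),10);W=np.ones(len(idx));W[-12:]=2.5
ab=np.array([-S['d']/KA-S['c']/KA*S['ref']]*N)
rows=[np.array([x[idx,0] for x in B]).T*W[:,None],.35*np.array([x[idx,1] for x in B]).T*W[:,None],1.5*np.eye(N),3*(np.eye(N)-np.eye(N,k=-1))]
a0v=np.zeros(N);a0v[0]=3*S['a']
rhs=[-(b[idx,0]-S['ref'])*W,-.35*b[idx,1]*W,1.5*ab,a0v]
r=lsq_linear(np.concatenate(rows),np.concatenate(rhs),bounds=(-amax,amax)).x
p0,R0=poseof(S['x'],S['y'],S['z'],S['a']);out=[];pend=[];a=S['a'];ys=[s for s in seg if s[3]]
for k in range(n):
    ak=round(float(r[k]),4);f=(k+1)/n
    p,R=poseof(S['x']+(xt-S['x'])*f,ys[k][2],S['z']+(zt-S['z'])*f,ak);d,w=shares(p0,R0,p,R)
    out.append([[round(float(v),4)+0. for v in d],[round(float(v),4)+0. for v in w]]);pend.append((a,ak,float(ys[k][1]),float(ys[k][2])));a=ak
S['pend'],S['px'],S['pz']=pend,xt,zt
o=sim(S['s'],S['c'],S['d'],[(.1,)+k for k in pend])
st=robot.read_state()
print(f"\nt={t:.2f} est phi={S['s'][0]:+.3f} om={S['s'][1]:+.3f} c={S['c']:.2f} d={S['d']:+.3f} y={S['y']:.4f} tcp={np.round(st['tool_pos'],4).tolist()} F={np.round(st['force'],1).tolist()} a_plan={r[:n].round(3).tolist()} pred phi={o[-1][0]:+.3f} om={o[-1][1]:+.3f}")
print(json.dumps(out))
pickle.dump(S,open('S.pkl','wb'))
E
python3 ctl.py init
```

```text
side phi=-0.304 inn=-0.004 roll=-0.0008 sc=10.0 | top phi=-0.302 inn=-0.002 roll=-0.0005 sc=10.9 | 
t=4.60 est phi=-0.300 om=+0.000 c=4.07 d=+0.000 y=0.0000 tcp=[0.4849, -0.2241, 0.1514] F=[-0.5, 0.3, -6.7] a_plan=[0.06, 0.06, 0.06, 0.06, 0.043] pred phi=+0.074 om=+1.191
[[[0.0, 0.0, 0.0], [0.0, -0.0382, 0.0]], [[0.0, 0.0, 0.0], [0.0, -0.0382, 0.0]], [[0.0, 0.0, 0.0], [0.0, -0.0382, 0.0]], [[0.0, 0.0, 0.0], [0.0, -0.0382, 0.0]], [[0.0, 0.0, 0.0], [0.0, -0.0277, 0.0]]]
```

```bash
python3 - <<'E'
s=open('ctl.py').read()
s=s.replace("p0,R0=poseof(S['x']","if 'plan' in arg: r=np.array([float(v) for v in arg['plan'].split(',')])\np0,R0=poseof(S['x']",1)
s=s.replace("for cam in arg.get('cams','side,top').split(','): measure(S,cam)","for cam in arg.get('cams','side,top').split(','):\n    if cam: measure(S,cam)")
# allow re-plan without executing
s=s.replace("    if S['pend']:\n","    if 're' in sys.argv: S['pend']=None\n    if S['pend']:\n")
open('ctl.py','w').write(s)
E
python3 ctl.py re cams= plan=.008,.018,.028,.037,.042
```

```text
t=4.60 est phi=-0.300 om=+0.000 c=4.07 d=+0.000 y=0.0000 tcp=[0.4849, -0.2241, 0.1514] F=[-0.5, 0.3, -6.7] a_plan=[0.008, 0.018, 0.028, 0.037, 0.042] pred phi=-0.254 om=+0.134
[[[0.0, 0.0, 0.0], [0.0, -0.0051, 0.0]], [[0.0, 0.0, 0.0], [0.0, -0.0115, 0.0]], [[0.0, 0.0, 0.0], [0.0, -0.0178, 0.0]], [[0.0, 0.0, 0.0], [0.0, -0.0236, 0.0]], [[0.0, 0.0, 0.0], [0.0, -0.0267, 0.0]]]
```

Request:
jog_arm:
  rows:
    - [[0,0,0],[0,-0.0051,0]]
    - [[0,0,0],[0,-0.0115,0]]
    - [[0,0,0],[0,-0.0178,0]]
    - [[0,0,0],[0,-0.0236,0]]
    - [[0,0,0],[0,-0.0267,0]]

```text
t: 5.1
tool_pos: [0.4854, -0.2241, 0.1521]
orientation: [2.15, 2.247, -0.046]
force: [-0.6, 0.1, -7.4]
opening: 0.0178
gripper_force: 60.0
```

```bash
python3 ctl.py
```

```text
side phi=-0.234 inn=+0.020 roll=+0.0426 sc=10.4 | top phi=-0.221 inn=+0.005 roll=+0.0421 sc=10.9 | 
t=5.20 est phi=-0.208 om=+0.332 c=2.98 d=+0.018 y=0.0000 tcp=[0.4853, -0.2241, 0.1521] F=[0.2, -0.4, -7.2] a_plan=[0.01, -0.008, -0.014, -0.014, -0.01] pred phi=-0.052 om=+0.180
[[[0.0, 0.0, 0.0], [0.0, 0.0201, 0.0]], [[0.0, 0.0, 0.0], [0.0, 0.0318, 0.0]], [[0.0, 0.0, 0.0], [0.0, 0.036, 0.0]], [[0.0, 0.0, 0.0], [0.0, 0.0355, 0.0]], [[0.0, 0.0, 0.0], [0.0, 0.0331, 0.0]]]
```

Request:
jog_arm:
  rows:
    - [[0,0,0],[0,0.0201,0]]
    - [[0,0,0],[0,0.0318,0]]
    - [[0,0,0],[0,0.036,0]]
    - [[0,0,0],[0,0.0355,0]]
    - [[0,0,0],[0,0.0331,0]]

```text
t: 5.7
tool_pos: [0.4852, -0.2247, 0.1519]
orientation: [-2.168, -2.264, -0.011]
force: [0.5, 0.2, -7.1]
opening: 0.0174
gripper_force: 60.0
```

```bash
python3 ctl.py
```

```text
side phi=-0.055 inn=-0.004 roll=-0.0096 sc=10.3 | top phi=-0.060 inn=-0.013 roll=-0.0098 sc=10.7 | 
t=5.80 est phi=-0.049 om=+0.090 c=3.07 d=+0.010 y=0.0000 tcp=[0.4853, -0.2243, 0.152] F=[0.0, 0.4, -8.4] a_plan=[0.003, 0.005, 0.003, 0.0, -0.002] pred phi=-0.018 om=+0.052
[[[0.0, 0.0, 0.0], [0.0, -0.0084, 0.0]], [[0.0, 0.0, 0.0], [0.0, -0.0095, 0.0]], [[0.0, 0.0, 0.0], [0.0, -0.0081, 0.0]], [[0.0, 0.0, 0.0], [0.0, -0.0064, 0.0]], [[0.0, 0.0, 0.0], [0.0, -0.0052, 0.0]]]
```

Request:
jog_arm:
  rows:
    - [[0,0,0],[0,-0.0084,0]]
    - [[0,0,0],[0,-0.0095,0]]
    - [[0,0,0],[0,-0.0081,0]]
    - [[0,0,0],[0,-0.0064,0]]
    - [[0,0,0],[0,-0.0052,0]]

```text
t: 6.3
tool_pos: [0.4853, -0.2243, 0.1521]
orientation: [-2.171, -2.269, -0.002]
force: [0.5, 0.2, -7.4]
opening: 0.0176
gripper_force: 60.0
```

```bash
python3 ctl.py y=.3994 T=6.5
```

```text
side phi=-0.038 inn=-0.019 roll=-0.0021 sc=10.1 | top phi=-0.048 inn=-0.011 roll=-0.0020 sc=10.7 | 
t=6.40 est phi=-0.044 om=-0.036 c=3.07 d=-0.013 y=0.0000 tcp=[0.4853, -0.2244, 0.152] F=[-0.1, 0.3, -6.9] a_plan=[0.022, 0.021, 0.014, 0.008, 0.006] pred phi=-0.030 om=+0.070
[[[0.0002, 0.0, 0.0], [0.0, -0.0151, 0.0]], [[0.0012, 0.0001, 0.0], [0.0, -0.0148, 0.0]], [[0.0038, 0.0002, 0.0], [0.0, -0.0101, 0.0]], [[0.0087, 0.0004, 0.0], [0.0, -0.0062, 0.0]], [[0.0164, 0.0007, 0.0], [0.0, -0.005, 0.0]]]
```

Request:
jog_arm:
  rows:
    - [[0.0002,0,0],[0,-0.0151,0]]
    - [[0.0012,0.0001,0],[0,-0.0148,0]]
    - [[0.0038,0.0002,0],[0,-0.0101,0]]
    - [[0.0087,0.0004,0],[0,-0.0062,0]]
    - [[0.0164,0.0007,0],[0,-0.005,0]]

```text
t: 6.9
tool_pos: [0.4853, -0.2211, 0.1521]
orientation: [2.17, 2.266, -0.006]
force: [-0.1, -0.0, -6.1]
opening: 0.0174
gripper_force: 60.0
```

```bash
python3 ctl.py x=.001
```

```text
side phi=-0.002 inn=+0.029 roll=+0.0054 sc=10.4 | top phi=-0.003 inn=-0.010 roll=+0.0058 sc=10.7 | 
t=7.00 est phi=+0.012 om=+0.210 c=3.10 d=+0.001 y=0.0033 tcp=[0.4853, -0.221, 0.152] F=[-0.2, 1.0, -7.4] a_plan=[-0.012, -0.012, -0.006, 0.001, 0.01] pred phi=+0.008 om=-0.073
[[[0.018, 0.0018, -0.0001], [0.0, 0.0115, 0.0]], [[0.0397, 0.0037, -0.0002], [0.0, 0.0114, 0.0]], [[0.0652, 0.0059, -0.0004], [0.0, 0.0077, 0.0]], [[0.0907, 0.008, -0.0005], [0.0, 0.0031, 0.0]], [[0.1199, 0.0102, -0.0007], [0.0, -0.0028, 0.0]]]
```

Request:
jog_arm:
  rows:
    - [[0.018,0.0018,-0.0001],[0,0.0115,0]]
    - [[0.0397,0.0037,-0.0002],[0,0.0114,0]]
    - [[0.0652,0.0059,-0.0004],[0,0.0077,0]]
    - [[0.0907,0.008,-0.0005],[0,0.0031,0]]
    - [[0.1199,0.0102,-0.0007],[0,-0.0028,0]]

```text
t: 7.5
tool_pos: [0.4863, -0.1965, 0.152]
orientation: [2.167, 2.264, -0.012]
force: [0.3, 0.1, -6.9]
opening: 0.0179
gripper_force: 60.0
```

```bash
python3 ctl.py x=.002
```

```text
side phi=-0.009 inn=-0.017 roll=+0.0107 sc=10.2 | top phi=-0.011 inn=-0.003 roll=+0.0105 sc=10.6 | 
t=7.60 est phi=-0.004 om=+0.135 c=3.05 d=-0.015 y=0.0273 tcp=[0.4863, -0.1957, 0.152] F=[-0.1, -0.3, -7.8] a_plan=[0.032, 0.024, 0.009, -0.0, 0.0] pred phi=-0.033 om=+0.028
[[[0.0461, 0.003, -0.0005], [0.0, -0.0138, 0.0]], [[0.0947, 0.0061, -0.001], [0.0, -0.0088, 0.0]], [[0.145, 0.0093, -0.0015], [0.0, 0.0008, 0.0]], [[0.1856, 0.0121, -0.0019], [0.0, 0.0069, 0.0]], [[0.2265, 0.0149, -0.0024], [0.0, 0.0063, 0.0]]]
```

Request:
jog_arm:
  rows:
    - [[0.0461,0.003,-0.0005],[0,-0.0138,0]]
    - [[0.0947,0.0061,-0.001],[0,-0.0088,0]]
    - [[0.145,0.0093,-0.0015],[0,0.0008,0]]
    - [[0.1856,0.0121,-0.0019],[0,0.0069,0]]
    - [[0.2265,0.0149,-0.0024],[0,0.0063,0]]

```text
t: 8.1
tool_pos: [0.4873, -0.1513, 0.1521]
orientation: [-2.173, -2.269, -0.0]
force: [0.1, -0.1, -7.5]
opening: 0.0177
gripper_force: 60.0
```

```bash
python3 ctl.py x=.003
```

```text
side phi=+0.019 inn=+0.052 roll=-0.0007 sc=10.2 | top phi=+0.031 inn=-0.004 roll=+0.0000 sc=10.9 | 
t=8.20 est phi=+0.057 om=+0.493 c=3.16 d=+0.019 y=0.0727 tcp=[0.4873, -0.1508, 0.152] F=[0.3, 0.3, -7.9] a_plan=[-0.037, -0.038, -0.027, -0.013, 0.004] pred phi=+0.031 om=-0.142
[[[0.0545, 0.0034, 0.0], [0.0, 0.0239, 0.0]], [[0.109, 0.0068, -0.0001], [0.0, 0.0245, 0.0]], [[0.1636, 0.0102, -0.0001], [0.0, 0.0175, 0.0]], [[0.2045, 0.0129, -0.0001], [0.0, 0.0085, 0.0]], [[0.2453, 0.0157, -0.0001], [0.0, -0.002, 0.0]]]
```

Request:
jog_arm:
  rows:
    - [[0.0545,0.0034,0],[0,0.0239,0]]
    - [[0.109,0.0068,-0.0001],[0,0.0245,0]]
    - [[0.1636,0.0102,-0.0001],[0,0.0175,0]]
    - [[0.2045,0.0129,-0.0001],[0,0.0085,0]]
    - [[0.2453,0.0157,-0.0001],[0,-0.002,0]]

```text
t: 8.7
tool_pos: [0.4883, -0.1016, 0.1521]
orientation: [2.169, 2.267, -0.006]
force: [0.6, 0.2, -6.2]
opening: 0.0176
gripper_force: 60.0
```

```bash
python3 ctl.py x=.004
```

```text
side phi=+0.001 inn=-0.030 roll=+0.0052 sc=10.2 | top phi=-0.012 inn=-0.011 roll=+0.0045 sc=10.8 | 
t=8.80 est phi=-0.004 om=+0.083 c=3.04 d=-0.009 y=0.1219 tcp=[0.4883, -0.1007, 0.1521] F=[-0.1, -0.1, -7.7] a_plan=[0.046, 0.038, 0.016, 0.001, -0.002] pred phi=-0.047 om=+0.070
[[[0.0545, 0.0034, -0.0002], [0.0, -0.0269, 0.0]], [[0.109, 0.0068, -0.0004], [0.0, -0.0216, 0.0]], [[0.1636, 0.0102, -0.0006], [0.0, -0.0079, 0.0]], [[0.2044, 0.0129, -0.0008], [0.0, 0.0019, 0.0]], [[0.2453, 0.0157, -0.0009], [0.0, 0.0033, 0.0]]]
```

Request:
jog_arm:
  rows:
    - [[0.0545,0.0034,-0.0002],[0,-0.0269,0]]
    - [[0.109,0.0068,-0.0004],[0,-0.0216,0]]
    - [[0.1636,0.0102,-0.0006],[0,-0.0079,0]]
    - [[0.2044,0.0129,-0.0008],[0,0.0019,0]]
    - [[0.2453,0.0157,-0.0009],[0,0.0033,0]]

```text
t: 9.3
tool_pos: [0.4893, -0.0533, 0.1521]
orientation: [-2.172, -2.267, -0.003]
force: [-1.0, 0.2, -6.0]
opening: 0.0175
gripper_force: 60.0
```

```bash
sed -i 's/1.5\*np.eye(N),3\*(np/1.5*np.eye(N),4.5*(np/; s/a0v\[0\]=3\*/a0v[0]=4.5*/' ctl.py; python3 ctl.py x=.005
```

```text
side phi=+0.019 inn=+0.065 roll=-0.0033 sc=10.2 | top phi=+0.022 inn=-0.016 roll=-0.0022 sc=10.0 | 
t=9.40 est phi=+0.054 om=+0.536 c=3.16 d=+0.022 y=0.1710 tcp=[0.4892, -0.0528, 0.152] F=[-0.1, 0.0, -7.2] a_plan=[-0.036, -0.041, -0.032, -0.018, -0.002] pred phi=+0.043 om=-0.140
[[[0.0545, 0.0034, 0.0001], [0.0, 0.0219, 0.0]], [[0.109, 0.0068, 0.0002], [0.0, 0.0248, 0.0]], [[0.1636, 0.0102, 0.0002], [0.0, 0.0193, 0.0]], [[0.2044, 0.0129, 0.0003], [0.0, 0.0104, 0.0]], [[0.2453, 0.0157, 0.0004], [0.0, 0.0006, 0.0]]]
```

Request:
jog_arm:
  rows:
    - [[0.0545,0.0034,0.0001],[0,0.0219,0]]
    - [[0.109,0.0068,0.0002],[0,0.0248,0]]
    - [[0.1636,0.0102,0.0002],[0,0.0193,0]]
    - [[0.2044,0.0129,0.0003],[0,0.0104,0]]
    - [[0.2453,0.0157,0.0004],[0,0.0006,0]]

```text
t: 9.9
tool_pos: [0.4902, -0.0034, 0.1521]
orientation: [-2.172, -2.27, -0.001]
force: [-0.3, -0.4, -7.6]
opening: 0.0176
gripper_force: 60.0
```

```bash
sed -i 's/DT,TAU,KA,KY=.005,.03,37.4,4.2/DT,TAU,KA,KY=.005,.01,38.5,4.2/' ctl.py; python3 ctl.py x=.0055
```

```text
side phi=-0.004 inn=-0.023 roll=-0.0011 sc=10.4 | top phi=-0.021 inn=-0.019 roll=-0.0017 sc=10.1 | 
t=10.00 est phi=-0.011 om=+0.042 c=3.09 d=-0.004 y=0.2202 tcp=[0.4902, -0.0025, 0.1521] F=[0.7, -0.0, -6.9] a_plan=[0.045, 0.046, 0.029, 0.012, 0.002] pred phi=-0.071 om=+0.093
[[[0.0545, 0.0029, 0.0001], [0.0, -0.0299, 0.0]], [[0.1091, 0.0058, 0.0003], [0.0, -0.0306, 0.0]], [[0.1636, 0.0087, 0.0004], [0.0, -0.0201, 0.0]], [[0.2045, 0.0109, 0.0005], [0.0, -0.0091, 0.0]], [[0.2454, 0.0132, 0.0006], [0.0, -0.0028, 0.0]]]
```

```bash
sed -i 's/KA,KY=.005,.01,38.5,4.2/KA,KY=.005,.01,42,4.1/' ctl.py; python3 ctl.py re cams= x=.0055
```

```text
t=10.00 est phi=-0.011 om=+0.042 c=3.09 d=-0.004 y=0.2202 tcp=[0.4902, -0.0025, 0.1521] F=[0.7, -0.0, -6.9] a_plan=[0.042, 0.042, 0.025, 0.009, 0.001] pred phi=-0.066 om=+0.093
[[[0.0545, 0.0029, 0.0001], [0.0, -0.0284, 0.0]], [[0.1091, 0.0058, 0.0003], [0.0, -0.0281, 0.0]], [[0.1636, 0.0087, 0.0004], [0.0, -0.0175, 0.0]], [[0.2045, 0.0109, 0.0005], [0.0, -0.0071, 0.0]], [[0.2454, 0.0132, 0.0006], [0.0, -0.0018, 0.0]]]
```

Request:
jog_arm:
  rows:
    - [[0.0545,0.0029,0.0001],[0,-0.0284,0]]
    - [[0.1091,0.0058,0.0003],[0,-0.0281,0]]
    - [[0.1636,0.0087,0.0004],[0,-0.0175,0]]
    - [[0.2045,0.0109,0.0005],[0,-0.0071,0]]
    - [[0.2454,0.0132,0.0006],[0,-0.0018,0]]

```text
t: 10.5
tool_pos: [0.4908, 0.0453, 0.1521]
orientation: [-2.172, -2.269, -0.001]
force: [0.6, 0.5, -8.4]
opening: 0.0177
gripper_force: 60.0
```

```bash
python3 ctl.py x=.0055
```

```text
side phi=-0.017 inn=+0.048 roll=-0.0021 sc=10.4 | top phi=-0.010 inn=-0.015 roll=-0.0007 sc=10.3 | 
t=10.60 est phi=+0.022 om=+0.525 c=3.14 d=+0.015 y=0.2693 tcp=[0.4908, 0.0454, 0.1521] F=[-0.5, -0.2, -7.1] a_plan=[-0.021, -0.025, -0.02, -0.012, -0.001] pred phi=+0.014 om=-0.082
[[[0.0546, 0.0024, 0.0], [0.0, 0.0134, 0.0]], [[0.1091, 0.0048, -0.0001], [0.0, 0.016, 0.0]], [[0.1637, 0.0072, -0.0001], [0.0, 0.0134, 0.0]], [[0.2046, 0.0089, -0.0001], [0.0, 0.0082, 0.0]], [[0.2455, 0.0107, -0.0001], [0.0, 0.0012, 0.0]]]
```

Request:
jog_arm:
  rows:
    - [[0.0546,0.0024,0],[0,0.0134,0]]
    - [[0.1091,0.0048,-0.0001],[0,0.016,0]]
    - [[0.1637,0.0072,-0.0001],[0,0.0134,0]]
    - [[0.2046,0.0089,-0.0001],[0,0.0082,0]]
    - [[0.2455,0.0107,-0.0001],[0,0.0012,0]]

```text
t: 11.1
tool_pos: [0.4907, 0.095, 0.152]
orientation: [-2.172, -2.27, -0.001]
force: [0.5, -0.2, -7.0]
opening: 0.0177
gripper_force: 60.0
```

```bash
python3 ctl.py x=.0055
```

```text
side phi=-0.012 inn=-0.026 roll=-0.0011 sc=10.7 | top phi=-0.013 inn=-0.007 roll=-0.0013 sc=10.1 | 
t=11.20 est phi=-0.002 om=+0.159 c=3.15 d=-0.004 y=0.3185 tcp=[0.4906, 0.0957, 0.1521] F=[-0.0, 1.5, -7.3] a_plan=[0.027, 0.025, 0.012, 0.0, -0.005] pred phi=-0.043 om=+0.055
[[[0.0546, 0.0024, 0.0001], [0.0, -0.0179, 0.0]], [[0.1088, 0.0048, 0.0002], [0.0, -0.0165, 0.0]], [[0.162, 0.0071, 0.0002], [0.0, -0.0084, 0.0]], [[0.1998, 0.0087, 0.0003], [0.0, -0.001, 0.0]], [[0.2352, 0.0103, 0.0003], [0.0, 0.0025, 0.0]]]
```

Request:
jog_arm:
  rows:
    - [[0.0546,0.0024,0.0001],[0,-0.0179,0]]
    - [[0.1088,0.0048,0.0002],[0,-0.0165,0]]
    - [[0.162,0.0071,0.0002],[0,-0.0084,0]]
    - [[0.1998,0.0087,0.0003],[0,-0.001,0]]
    - [[0.2352,0.0103,0.0003],[0,0.0025,0]]

```text
t: 11.7
tool_pos: [0.4907, 0.1416, 0.1521]
orientation: [-2.169, -2.266, -0.007]
force: [-0.2, 0.4, -6.8]
opening: 0.0178
gripper_force: 60.0
```

```bash
python3 ctl.py x=.0055
```

```text
side phi=-0.045 inn=-0.001 roll=-0.0072 sc=11.5 | top phi=-0.002 inn=+0.028 roll=-0.0061 sc=10.0 | 
t=11.80 est phi=+0.007 om=+0.376 c=3.13 d=+0.012 y=0.3656 tcp=[0.4907, 0.1417, 0.1521] F=[0.7, -0.1, -6.7] a_plan=[-0.016, -0.019, -0.018, -0.014, -0.009] pred phi=+0.008 om=-0.028
[[[0.04, 0.0017, 0.0002], [0.0, 0.0071, 0.0]], [[0.0764, 0.0033, 0.0004], [0.0, 0.0089, 0.0]], [[0.1091, 0.0048, 0.0006], [0.0, 0.008, 0.0]], [[0.1272, 0.0056, 0.0007], [0.0, 0.0056, 0.0]], [[0.1416, 0.0062, 0.0008], [0.0, 0.0021, 0.0]]]
```

Request:
jog_arm:
  rows:
    - [[0.04,0.0017,0.0002],[0,0.0071,0]]
    - [[0.0764,0.0033,0.0004],[0,0.0089,0]]
    - [[0.1091,0.0048,0.0006],[0,0.008,0]]
    - [[0.1272,0.0056,0.0007],[0,0.0056,0]]
    - [[0.1416,0.0062,0.0008],[0,0.0021,0]]

```text
t: 12.3
tool_pos: [0.4907, 0.17, 0.1521]
orientation: [-2.168, -2.266, -0.009]
force: [-0.7, -0.5, -7.3]
opening: 0.0174
gripper_force: 60.0
```

```bash
python3 ctl.py x=.0055 z=-.015
```

```text
side phi=+0.018 inn=+0.010 roll=-0.0083 sc=11.5 | top phi=+0.020 inn=-0.001 roll=-0.0085 sc=9.4 | 
t=12.40 est phi=+0.024 om=+0.079 c=3.12 d=+0.016 y=0.3939 tcp=[0.4906, 0.1701, 0.152] F=[-0.7, -0.2, -7.6] a_plan=[-0.009, -0.008, -0.006, -0.003, -0.001] pred phi=+0.010 om=-0.021
[[[0.0112, 0.0005, 0.0151], [0.0, 0.0006, 0.0]], [[0.0196, 0.0009, 0.0302], [0.0, -0.0004, 0.0]], [[0.0257, 0.0011, 0.0452], [0.0, -0.0018, 0.0]], [[0.0266, 0.0012, 0.0602], [0.0, -0.0033, 0.0]], [[0.0267, 0.0012, 0.0752], [0.0, -0.0047, 0.0]]]
```

Request:
jog_arm:
  rows:
    - [[0.0112,0.0005,0.0151],[0,0.0006,0]]
    - [[0.0196,0.0009,0.0302],[0,-0.0004,0]]
    - [[0.0257,0.0011,0.0452],[0,-0.0018,0]]
    - [[0.0266,0.0012,0.0602],[0,-0.0033,0]]
    - [[0.0267,0.0012,0.0752],[0,-0.0047,0]]

```text
t: 12.9
tool_pos: [0.4906, 0.175, 0.1367]
orientation: [-2.172, -2.269, -0.001]
force: [0.7, 0.1, -7.0]
opening: 0.0177
gripper_force: 60.0
```

```bash
python3 ctl.py x=.0055 z=-.042
```

```text
side phi=+0.005 inn=-0.005 roll=-0.0008 sc=11.3 | top phi=+0.031 inn=+0.027 roll=-0.0010 sc=9.4 | 
t=13.00 est phi=+0.024 om=+0.025 c=3.15 d=+0.030 y=0.3994 tcp=[0.4903, 0.1749, 0.1363] F=[0.2, 0.1, -7.1] a_plan=[-0.009, -0.009, -0.006, -0.003, -0.0] pred phi=+0.015 om=-0.041
[[[0.0, 0.0, 0.027], [0.0, 0.0052, 0.0]], [[-0.0001, 0.0, 0.054], [0.0, 0.0051, 0.0]], [[-0.0001, 0.0, 0.081], [0.0, 0.0031, 0.0]], [[-0.0001, 0.0, 0.108], [0.0, 0.001, 0.0]], [[-0.0002, 0.0, 0.135], [0.0, -0.0006, 0.0]]]
```

Request:
jog_arm:
  rows:
    - [[0,0,0.027],[0,0.0052,0]]
    - [[-0.0001,0,0.054],[0,0.0051,0]]
    - [[-0.0001,0,0.081],[0,0.0031,0]]
    - [[-0.0001,0,0.108],[0,0.001,0]]
    - [[-0.0002,0,0.135],[0,-0.0006,0]]

```text
t: 13.5
tool_pos: [0.4906, 0.175, 0.1095]
orientation: [-2.172, -2.269, 0.0]
force: [-0.5, -0.4, -7.0]
opening: 0.0174
gripper_force: 60.0
```

```bash
python3 ctl.py x=.0055 z=-.067
```

```text
side phi=+0.021 inn=+0.005 roll=+0.0003 sc=10.6 | top phi=+0.053 inn=+0.034 roll=+0.0001 sc=9.6 | 
t=13.60 est phi=+0.045 om=+0.055 c=3.19 d=+0.053 y=0.3994 tcp=[0.4899, 0.175, 0.1088] F=[-0.0, -1.1, -7.3] a_plan=[-0.018, -0.019, -0.013, -0.006, -0.001] pred phi=+0.031 om=-0.079
[[[0.0, 0.0, 0.025], [0.0, 0.0115, 0.0]], [[0.0, 0.0, 0.05], [0.0, 0.0118, 0.0]], [[0.0, 0.0, 0.075], [0.0, 0.008, 0.0]], [[0.0, 0.0, 0.1], [0.0, 0.0036, 0.0]], [[0.0, 0.0, 0.125], [0.0, 0.0003, 0.0]]]
```

Request:
jog_arm:
  rows:
    - [[0,0,0.025],[0,0.0115,0]]
    - [[0,0,0.05],[0,0.0118,0]]
    - [[0,0,0.075],[0,0.008,0]]
    - [[0,0,0.1],[0,0.0036,0]]
    - [[0,0,0.125],[0,0.0003,0]]

```text
t: 14.1
tool_pos: [0.4906, 0.1751, 0.0846]
orientation: [-2.172, -2.269, -0.0]
force: [1.1, 0.2, -7.3]
opening: 0.0177
gripper_force: 60.0
```

```bash
sed -i "s/    S\['cams'\]\[cam\]=c if 0 else 1/    cv2.imwrite(f'pics\/last_{cam}.png',c['frame'][:,:,::-1])/" ctl.py; python3 ctl.py; python3 - <<'E'
import cv2,numpy as np
a=cv2.resize(cv2.imread('pics/last_side.png')[110:310,180:380],None,fx=2,fy=2,interpolation=2)
b=cv2.resize(cv2.imread('pics/last_top.png')[150:300,200:350],(400,400),interpolation=2)
cv2.imwrite('pics/m1.png',np.hstack([a,b]))
E
```

```text
side phi=+0.007 inn=-0.024 roll=+0.0002 sc=9.7 | top phi=+0.028 inn=+0.028 roll=-0.0002 sc=9.5 | 
t=14.20 est phi=+0.016 om=-0.079 c=3.20 d=+0.055 y=0.3994 tcp=[0.4899, 0.1751, 0.0839] F=[0.3, 0.3, -7.4] a_plan=[0.004, 0.004, 0.003, 0.001, -0.001] pred phi=-0.001 om=-0.001
[[[0.0, 0.0, 0.0], [0.0, -0.0029, 0.0]], [[0.0, 0.0, 0.0], [0.0, -0.0031, 0.0]], [[0.0, 0.0, 0.0], [0.0, -0.0022, 0.0]], [[0.0, 0.0, 0.0], [0.0, -0.001, 0.0]], [[0.0, 0.0, 0.0], [0.0, 0.0, 0.0]]]
```

View pics/m1.png

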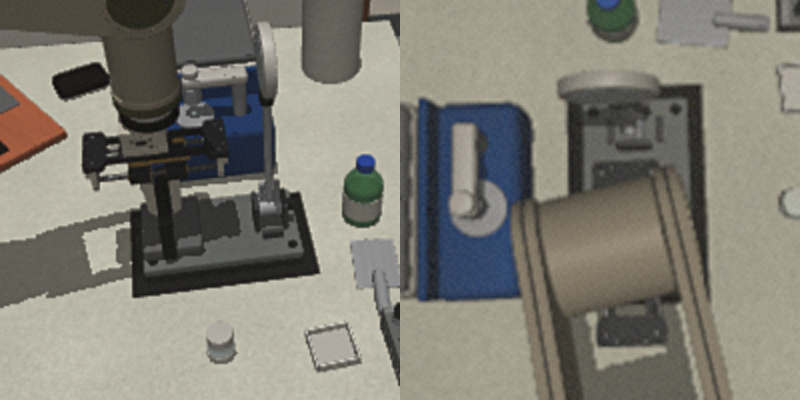

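The left view shows the arm upright over the base, just above the mat; the right view shows the lens at (610,88) with the base inside the mat's border. Holding for three seconds.

Request:
jog_arm:
  rows:
    - [[0,0,0],[0,-0.0029,0]]
    - [[0,0,0],[0,-0.0031,0]]
    - [[0,0,0],[0,-0.0022,0]]
    - [[0,0,0],[0,-0.001,0]]
    - [[0,0,0],[0,0,0]]

```text
t: 14.7
tool_pos: [0.4908, 0.1751, 0.0852]
orientation: [-2.172, -2.269, -0.002]
force: [-0.8, 0.0, -6.7]
opening: 0.0175
gripper_force: 60.0
```

```bash
python3 ctl.py
```

```text
side phi=-0.012 inn=-0.011 roll=-0.0012 sc=9.8 | top phi=+0.017 inn=+0.030 roll=-0.0011 sc=9.1 | 
t=14.80 est phi=+0.010 om=+0.039 c=3.20 d=+0.067 y=0.3994 tcp=[0.4908, 0.175, 0.0852] F=[0.3, 0.5, -6.6] a_plan=[-0.008, -0.009, -0.007, -0.004, -0.002] pred phi=+0.010 om=-0.024
[[[0.0, 0.0, 0.0], [0.0, 0.0048, 0.0]], [[0.0, 0.0, 0.0], [0.0, 0.0052, 0.0]], [[0.0, 0.0, 0.0], [0.0, 0.0037, 0.0]], [[0.0, 0.0, 0.0], [0.0, 0.002, 0.0]], [[0.0, 0.0, 0.0], [0.0, 0.0006, 0.0]]]
```

```bash
sed -i 's/(.012 if cam=="top" else 0)/(.025 if cam=="top" else -.015)/' ctl.py; python3 - <<'E'
import pickle
S=pickle.load(open('S.pkl','rb'));S['s'][0]=.004;S['s'][1]=.005;S['d']=.03;pickle.dump(S,open('S.pkl','wb'))
E
python3 ctl.py re cams=
```

```text
t=14.80 est phi=+0.004 om=+0.005 c=3.20 d=+0.030 y=0.3994 tcp=[0.4908, 0.175, 0.0852] F=[0.3, 0.5, -6.6] a_plan=[-0.002, -0.002, -0.002, -0.001, -0.001] pred phi=+0.003 om=-0.007
[[[0.0, 0.0, 0.0], [0.0, 0.001, 0.0]], [[0.0, 0.0, 0.0], [0.0, 0.001, 0.0]], [[0.0, 0.0, 0.0], [0.0, 0.0006, 0.0]], [[0.0, 0.0, 0.0], [0.0, 0.0003, 0.0]], [[0.0, 0.0, 0.0], [0.0, 0.0, 0.0]]]
```

Request:
jog_arm:
  rows:
    - [[0,0,0],[0,0.001,0]]
    - [[0,0,0],[0,0.001,0]]
    - [[0,0,0],[0,0.0006,0]]
    - [[0,0,0],[0,0.0003,0]]
    - [[0,0,0],[0,0,0]]

```text
t: 15.3
tool_pos: [0.4907, 0.1751, 0.0851]
orientation: [-2.172, -2.269, -0.001]
force: [-0.6, -0.3, -6.7]
opening: 0.0173
gripper_force: 60.0
```

```bash
python3 ctl.py
```

```text
side phi=+0.008 inn=+0.005 roll=-0.0009 sc=9.8 | top phi=+0.012 inn=+0.004 roll=-0.0009 sc=9.2 | 
t=15.40 est phi=+0.012 om=+0.018 c=3.19 d=+0.036 y=0.3994 tcp=[0.4907, 0.1751, 0.0851] F=[-0.2, -0.1, -5.7] a_plan=[-0.006, -0.006, -0.004, -0.002, -0.001] pred phi=+0.009 om=-0.021
[[[0.0, 0.0, 0.0], [0.0, 0.0032, 0.0]], [[0.0, 0.0, 0.0], [0.0, 0.0032, 0.0]], [[0.0, 0.0, 0.0], [0.0, 0.0022, 0.0]], [[0.0, 0.0, 0.0], [0.0, 0.001, 0.0]], [[0.0, 0.0, 0.0], [0.0, 0.0, 0.0]]]
```

Very steady. Continuing the hold.

Request:
jog_arm:
  rows:
    - [[0,0,0],[0,0.0032,0]]
    - [[0,0,0],[0,0.0032,0]]
    - [[0,0,0],[0,0.0022,0]]
    - [[0,0,0],[0,0.001,0]]
    - [[0,0,0],[0,0,0]]

```text
t: 15.9
tool_pos: [0.4907, 0.1751, 0.0851]
orientation: [-2.172, -2.269, -0.001]
force: [0.2, -0.7, -6.8]
opening: 0.0174
gripper_force: 60.0
```

```bash
python3 ctl.py
```

```text
side phi=+0.009 inn=+0.001 roll=-0.0007 sc=9.7 | top phi=+0.019 inn=+0.010 roll=-0.0009 sc=9.2 | 
t=16.00 est phi=+0.016 om=+0.005 c=3.19 d=+0.042 y=0.3994 tcp=[0.4907, 0.1751, 0.0851] F=[0.5, -0.7, -6.5] a_plan=[-0.005, -0.005, -0.004, -0.002, -0.001] pred phi=+0.009 om=-0.024
[[[0.0, 0.0, 0.0], [0.0, 0.003, 0.0]], [[0.0, 0.0, 0.0], [0.0, 0.0031, 0.0]], [[0.0, 0.0, 0.0], [0.0, 0.002, 0.0]], [[0.0, 0.0, 0.0], [0.0, 0.0009, 0.0]], [[0.0, 0.0, 0.0], [0.0, 0.0, 0.0]]]
```

Request:
jog_arm:
  rows:
    - [[0,0,0],[0,0.003,0]]
    - [[0,0,0],[0,0.0031,0]]
    - [[0,0,0],[0,0.002,0]]
    - [[0,0,0],[0,0.0009,0]]
    - [[0,0,0],[0,0,0]]

```text
t: 16.5
tool_pos: [0.4907, 0.1751, 0.0851]
orientation: [-2.172, -2.269, -0.001]
force: [-0.2, -0.8, -6.5]
opening: 0.0175
gripper_force: 60.0
```

```bash
python3 ctl.py
```

```text
side phi=+0.009 inn=+0.000 roll=-0.0008 sc=9.7 | top phi=+0.019 inn=+0.011 roll=-0.0009 sc=9.2 | 
t=16.60 est phi=+0.016 om=+0.005 c=3.20 d=+0.049 y=0.3994 tcp=[0.4907, 0.1752, 0.0851] F=[-0.9, -0.2, -7.7] a_plan=[-0.006, -0.006, -0.004, -0.002, -0.001] pred phi=+0.009 om=-0.025
[[[0.0, 0.0, 0.0], [0.0, 0.0031, 0.0]], [[0.0, 0.0, 0.0], [0.0, 0.0032, 0.0]], [[0.0, 0.0, 0.0], [0.0, 0.0022, 0.0]], [[0.0, 0.0, 0.0], [0.0, 0.001, 0.0]], [[0.0, 0.0, 0.0], [0.0, 0.0001, 0.0]]]
```

Request:
jog_arm:
  rows:
    - [[0,0,0],[0,0.0031,0]]
    - [[0,0,0],[0,0.0032,0]]
    - [[0,0,0],[0,0.0022,0]]
    - [[0,0,0],[0,0.001,0]]
    - [[0,0,0],[0,0.0001,0]]

```text
t: 17.1
tool_pos: [0.4907, 0.1751, 0.0851]
orientation: [-2.172, -2.269, -0.001]
force: [-0.8, 0.3, -7.1]
opening: 0.0176
gripper_force: 60.0
```

```bash
python3 ctl.py; python3 - <<'E'
import cv2,numpy as np
a=cv2.imread('pics/last_side.png')[195:265,235:350]
cv2.imwrite('pics/m2.png',cv2.resize(a,None,fx=6.5,fy=6.5,interpolation=2))
E
```

```text
side phi=+0.019 inn=+0.010 roll=-0.0009 sc=9.7 | top phi=+0.020 inn=+0.001 roll=-0.0010 sc=9.3 | 
t=17.20 est phi=+0.020 om=+0.009 c=3.20 d=+0.055 y=0.3994 tcp=[0.4907, 0.1751, 0.0851] F=[0.1, 0.1, -6.7] a_plan=[-0.007, -0.007, -0.005, -0.003, -0.001] pred phi=+0.012 om=-0.032
[[[0.0, 0.0, 0.0], [0.0, 0.0041, 0.0]], [[0.0, 0.0, 0.0], [0.0, 0.0041, 0.0]], [[0.0, 0.0, 0.0], [0.0, 0.0027, 0.0]], [[0.0, 0.0, 0.0], [0.0, 0.0012, 0.0]], [[0.0, 0.0, 0.0], [0.0, 0.0001, 0.0]]]
```

View pics/m2.png

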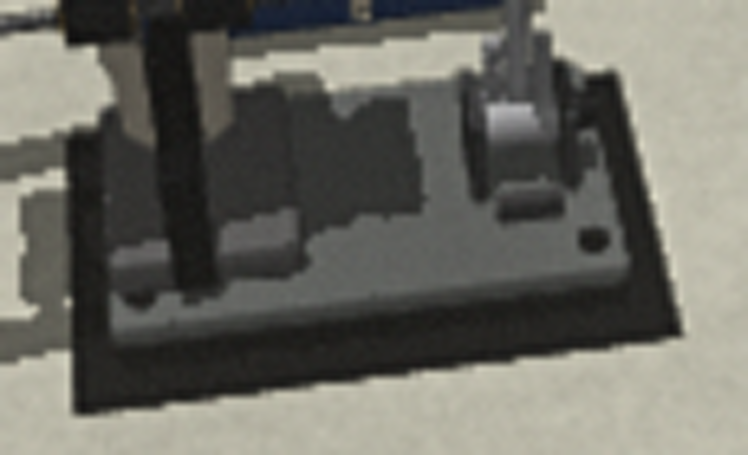

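Request:
jog_arm:
  rows:
    - [[0,0,0],[0,0.0041,0]]
    - [[0,0,0],[0,0.0041,0]]
    - [[0,0,0],[0,0.0027,0]]
    - [[0,0,0],[0,0.0012,0]]
    - [[0,0,0],[0,0.0001,0]]

```text
t: 17.7
tool_pos: [0.4907, 0.1751, 0.0851]
orientation: [-2.172, -2.269, -0.001]
force: [-0.2, -0.7, -7.2]
opening: 0.0174
gripper_force: 60.0
```

```bash
python3 ctl.py; cat > al.py <<'E'
from h import *
import pickle
c=imaging.read_camera
E
python3 - <<'E'
import sys;sys.path.insert(0,'.')
from h import *
# side calibration from first printout (fixed camera)
c=dict(vertical_fov=54.474053331746504,cx=315.418,cy=197.645,R=np.array([[0.9941,-0.1069,-0.016],[-0.0853,-0.6847,-0.7239],[0.0664,0.721,-0.6898]]),t=np.array([-0.619,0.2707,1.0062]))
m=unproj(c,[[246.8,258.4],[339.9,246.2]],.004);b=unproj(c,[[252.2,243.9],[331.9,235.3]],.0181+.018)
print(m.round(4),b.round(4))
Rm=Ro.from_euler('z',-.0437)
print((Rm.apply(b)-Rm.apply(m)).round(4)[:,:2],"want +.020,+.020 / -.020,+.020")
E
```

```text
side phi=+0.008 inn=-0.004 roll=-0.0011 sc=9.7 | top phi=+0.014 inn=+0.007 roll=-0.0012 sc=9.1 | 
t=17.80 est phi=+0.010 om=-0.023 c=3.20 d=+0.057 y=0.3994 tcp=[0.4907, 0.1751, 0.0851] F=[0.2, 0.6, -6.5] a_plan=[-0.001, -0.001, -0.001, -0.001, -0.001] pred phi=+0.003 om=-0.009
[[[0.0, 0.0, 0.0], [0.0, 0.0002, 0.0]], [[0.0, 0.0, 0.0], [0.0, 0.0001, 0.0]], [[0.0, 0.0, 0.0], [0.0, 0.0001, 0.0]], [[0.0, 0.0, 0.0], [0.0, 0.0001, 0.0]], [[0.0, 0.0, 0.0], [0.0, 0.0001, 0.0]]]
[[0.4375 0.0866 0.004 ]
 [0.7044 0.0987 0.004 ]] [[0.4565 0.1106 0.0361]
 [0.6829 0.1151 0.0361]]
[[ 0.02    0.0232]
 [-0.0207  0.0173]] want +.020,+.020 / -.020,+.020
```

Request:
jog_arm:
  rows:
    - [[0,0,0],[0,0.0002,0]]
    - [[0,0,0],[0,0.0001,0]]
    - [[0,0,0],[0,0.0001,0]]
    - [[0,0,0],[0,0.0001,0]]
    - [[0,0,0],[0,0.0001,0]]

```text
t: 18.3
tool_pos: [0.4907, 0.175, 0.0851]
orientation: [-2.172, -2.269, -0.002]
force: [-0.3, -0.2, -7.3]
opening: 0.0176
gripper_force: 60.0
```

```bash
python3 ctl.py
```

```text
side phi=+0.009 inn=+0.006 roll=-0.0014 sc=9.8 | top phi=+0.019 inn=+0.010 roll=-0.0014 sc=9.2 | 
t=18.40 est phi=+0.017 om=+0.032 c=3.20 d=+0.067 y=0.3994 tcp=[0.4907, 0.1751, 0.0851] F=[-0.6, 0.7, -7.2] a_plan=[-0.009, -0.01, -0.007, -0.004, -0.001] pred phi=+0.013 om=-0.033
[[[0.0, 0.0, 0.0], [0.0, 0.0053, 0.0]], [[0.0, 0.0, 0.0], [0.0, 0.0055, 0.0]], [[0.0, 0.0, 0.0], [0.0, 0.0037, 0.0]], [[0.0, 0.0, 0.0], [0.0, 0.0017, 0.0]], [[0.0, 0.0, 0.0], [0.0, 0.0002, 0.0]]]
```

Request:
jog_arm:
  rows:
    - [[0,0,0],[0,0.0053,0]]
    - [[0,0,0],[0,0.0055,0]]
    - [[0,0,0],[0,0.0037,0]]
    - [[0,0,0],[0,0.0017,0]]
    - [[0,0,0],[0,0.0002,0]]

```text
t: 18.9
tool_pos: [0.4907, 0.1751, 0.0851]
orientation: [-2.172, -2.269, -0.002]
force: [0.9, -0.2, -7.5]
opening: 0.0176
gripper_force: 60.0
```

```bash
python3 ctl.py ref=.1
```

```text
side phi=+0.005 inn=-0.008 roll=-0.0014 sc=9.7 | top phi=+0.006 inn=+0.003 roll=-0.0016 sc=9.1 | 
t=19.00 est phi=+0.002 om=-0.047 c=3.20 d=+0.064 y=0.3994 tcp=[0.4907, 0.1752, 0.0851] F=[0.2, 0.9, -6.2] a_plan=[0.02, 0.017, 0.007, -0.004, -0.012] pred phi=+0.046 om=+0.147
[[[0.0, 0.0, 0.0], [0.0, -0.0138, 0.0]], [[0.0, 0.0, 0.0], [0.0, -0.012, 0.0]], [[0.0, 0.0, 0.0], [0.0, -0.0051, 0.0]], [[0.0, 0.0, 0.0], [0.0, 0.0017, 0.0]], [[0.0, 0.0, 0.0], [0.0, 0.0065, 0.0]]]
```

Request:
jog_arm:
  rows:
    - [[0,0,0],[0,-0.0138,0]]
    - [[0,0,0],[0,-0.012,0]]
    - [[0,0,0],[0,-0.0051,0]]
    - [[0,0,0],[0,0.0017,0]]
    - [[0,0,0],[0,0.0065,0]]

```text
t: 19.5
tool_pos: [0.4907, 0.1749, 0.085]
orientation: [-2.166, -2.263, -0.014]
force: [-0.3, 0.8, -7.1]
opening: 0.0175
gripper_force: 60.0
```

```bash
python3 ctl.py ref=.2
```

```text
side phi=+0.084 inn=+0.038 roll=-0.0130 sc=9.7 | top phi=+0.064 inn=-0.031 roll=-0.0123 sc=10.1 | 
t=19.60 est phi=+0.082 om=+0.165 c=3.19 d=+0.068 y=0.3994 tcp=[0.4907, 0.1747, 0.0851] F=[-0.2, 0.2, -7.2] a_plan=[-0.007, -0.01, -0.015, -0.018, -0.02] pred phi=+0.160 om=+0.122
[[[0.0, 0.0, 0.0], [0.0, -0.0032, 0.0]], [[0.0, 0.0, 0.0], [0.0, -0.0013, 0.0]], [[0.0, 0.0, 0.0], [0.0, 0.0018, 0.0]], [[0.0, 0.0, 0.0], [0.0, 0.0043, 0.0]], [[0.0, 0.0, 0.0], [0.0, 0.0056, 0.0]]]
```

Request:
jog_arm:
  rows:
    - [[0,0,0],[0,-0.0032,0]]
    - [[0,0,0],[0,-0.0013,0]]
    - [[0,0,0],[0,0.0018,0]]
    - [[0,0,0],[0,0.0043,0]]
    - [[0,0,0],[0,0.0056,0]]

```text
t: 20.1
tool_pos: [0.4907, 0.175, 0.0851]
orientation: [-2.162, -2.259, -0.023]
force: [0.5, 0.2, -7.3]
opening: 0.0181
gripper_force: 60.0
```

```bash
python3 ctl.py ref=.26
```

```text
side phi=+0.153 inn=-0.007 roll=-0.0210 sc=9.9 | top phi=+0.102 inn=-0.056 roll=-0.0208 sc=10.2 | 
t=20.20 est phi=+0.117 om=-0.057 c=2.94 d=+0.036 y=0.3994 tcp=[0.4907, 0.175, 0.0851] F=[1.1, 0.4, -6.6] a_plan=[0.021, 0.021, 0.006, -0.01, -0.022] pred phi=+0.177 om=+0.220
[[[0.0, 0.0, 0.0], [0.0, -0.0265, 0.0]], [[0.0, 0.0, 0.0], [0.0, -0.0265, 0.0]], [[0.0, 0.0, 0.0], [0.0, -0.0169, 0.0]], [[0.0, 0.0, 0.0], [0.0, -0.0066, 0.0]], [[0.0, 0.0, 0.0], [0.0, 0.0012, 0.0]]]
```

```bash
sed -i 's/(.025 if cam=="top" else -.015)/(.008 if cam=="top" else 0)/' ctl.py; python3 - <<'E'
import pickle
S=pickle.load(open('S.pkl','rb'));S['s'][0]=.134;S['s'][1]=.05;S['d']=.05;S['c']=3.2;pickle.dump(S,open('S.pkl','wb'))
E
python3 ctl.py re cams= ref=.24
```

```text
t=20.20 est phi=+0.134 om=+0.050 c=3.20 d=+0.050 y=0.3994 tcp=[0.4907, 0.175, 0.0851] F=[1.1, 0.4, -6.6] a_plan=[0.001, 0.0, -0.008, -0.016, -0.022] pred phi=+0.189 om=+0.138
[[[0.0, 0.0, 0.0], [0.0, -0.0134, 0.0]], [[0.0, 0.0, 0.0], [0.0, -0.0132, 0.0]], [[0.0, 0.0, 0.0], [0.0, -0.0082, 0.0]], [[0.0, 0.0, 0.0], [0.0, -0.0029, 0.0]], [[0.0, 0.0, 0.0], [0.0, 0.0009, 0.0]]]
```

Request:
jog_arm:
  rows:
    - [[0,0,0],[0,-0.0134,0]]
    - [[0,0,0],[0,-0.0132,0]]
    - [[0,0,0],[0,-0.0082,0]]
    - [[0,0,0],[0,-0.0029,0]]
    - [[0,0,0],[0,0.0009,0]]

```text
t: 20.7
tool_pos: [0.4907, 0.175, 0.085]
orientation: [-2.161, -2.258, -0.025]
force: [0.4, -0.4, -6.6]
opening: 0.0177
gripper_force: 60.0
```

```bash
python3 ctl.py ref=.26
```

```text
side phi=+0.115 inn=-0.074 roll=-0.0230 sc=9.6 | top phi=+0.102 inn=-0.012 roll=-0.0225 sc=10.2 | 
t=20.80 est phi=+0.100 om=-0.134 c=2.83 d=+0.018 y=0.3994 tcp=[0.4907, 0.1748, 0.0851] F=[-0.3, -0.6, -7.5] a_plan=[0.034, 0.036, 0.016, -0.005, -0.021] pred phi=+0.157 om=+0.267
[[[0.0, 0.0, 0.0], [0.0, -0.0358, 0.0]], [[0.0, 0.0, 0.0], [0.0, -0.0366, 0.0]], [[0.0, 0.0, 0.0], [0.0, -0.0243, 0.0]], [[0.0, 0.0, 0.0], [0.0, -0.0106, 0.0]], [[0.0, 0.0, 0.0], [0.0, -0.0003, 0.0]]]
```

Request:
jog_arm:
  rows:
    - [[0,0,0],[0,-0.0358,0]]
    - [[0,0,0],[0,-0.0366,0]]
    - [[0,0,0],[0,-0.0243,0]]
    - [[0,0,0],[0,-0.0106,0]]
    - [[0,0,0],[0,-0.0003,0]]

```text
t: 21.3
tool_pos: [0.4907, 0.1747, 0.0851]
orientation: [-2.161, -2.257, -0.026]
force: [0.7, 0.4, -6.3]
opening: 0.0178
gripper_force: 60.0
```

```bash
python3 ctl.py ref=.26
```

```text
side phi=+0.152 inn=-0.005 roll=-0.0243 sc=10.1 | top phi=+0.162 inn=-0.003 roll=-0.0228 sc=9.8 | 
t=21.40 est phi=+0.174 om=+0.218 c=2.80 d=+0.015 y=0.3994 tcp=[0.4908, 0.1742, 0.0851] F=[0.7, -0.1, -7.2] a_plan=[-0.022, -0.023, -0.022, -0.021, -0.02] pred phi=+0.240 om=+0.065
[[[0.0, 0.0, 0.0], [0.0, 0.0006, 0.0]], [[0.0, 0.0, 0.0], [0.0, 0.0008, 0.0]], [[0.0, 0.0, 0.0], [0.0, 0.0006, 0.0]], [[0.0, 0.0, 0.0], [0.0, 0.0001, 0.0]], [[0.0, 0.0, 0.0], [0.0, -0.0006, 0.0]]]
```

Excellent: the prediction matches. Continuing.

Request:
jog_arm:
  rows:
    - [[0,0,0],[0,0.0006,0]]
    - [[0,0,0],[0,0.0008,0]]
    - [[0,0,0],[0,0.0006,0]]
    - [[0,0,0],[0,0.0001,0]]
    - [[0,0,0],[0,-0.0006,0]]

```text
t: 21.9
tool_pos: [0.4907, 0.1752, 0.0851]
orientation: [-2.162, -2.259, -0.022]
force: [-0.6, -0.2, -6.9]
opening: 0.0174
gripper_force: 60.0
```

```bash
python3 ctl.py ref=.285
```

```text
side phi=+0.224 inn=-0.016 roll=-0.0206 sc=10.1 | top phi=+0.209 inn=-0.017 roll=-0.0206 sc=10.1 | 
t=22.00 est phi=+0.212 om=-0.037 c=2.70 d=+0.004 y=0.3994 tcp=[0.4907, 0.1752, 0.085] F=[0.0, 0.3, -6.2] a_plan=[0.003, 0.003, -0.005, -0.014, -0.02] pred phi=+0.241 om=+0.115
[[[0.0, 0.0, 0.0], [0.0, -0.0146, 0.0]], [[0.0, 0.0, 0.0], [0.0, -0.0149, 0.0]], [[0.0, 0.0, 0.0], [0.0, -0.0099, 0.0]], [[0.0, 0.0, 0.0], [0.0, -0.0043, 0.0]], [[0.0, 0.0, 0.0], [0.0, -0.0001, 0.0]]]
```

Request:
jog_arm:
  rows:
    - [[0,0,0],[0,-0.0146,0]]
    - [[0,0,0],[0,-0.0149,0]]
    - [[0,0,0],[0,-0.0099,0]]
    - [[0,0,0],[0,-0.0043,0]]
    - [[0,0,0],[0,-0.0001,0]]

```text
t: 22.5
tool_pos: [0.4907, 0.175, 0.085]
orientation: [-2.162, -2.258, -0.023]
force: [0.0, 0.4, -7.0]
opening: 0.0172
gripper_force: 60.0
```

```bash
python3 ctl.py ref=.285
```

```text
side phi=+0.257 inn=+0.015 roll=-0.0215 sc=10.3 | top phi=+0.250 inn=-0.014 roll=-0.0209 sc=10.4 | 
t=22.60 est phi=+0.260 om=+0.114 c=2.70 d=+0.004 y=0.3994 tcp=[0.4907, 0.1748, 0.0851] F=[0.8, -0.1, -7.2] a_plan=[-0.025, -0.026, -0.024, -0.021, -0.019] pred phi=+0.258 om=-0.079
[[[0.0, 0.0, 0.0], [0.0, 0.0034, 0.0]], [[0.0, 0.0, 0.0], [0.0, 0.0034, 0.0]], [[0.0, 0.0, 0.0], [0.0, 0.0022, 0.0]], [[0.0, 0.0, 0.0], [0.0, 0.0007, 0.0]], [[0.0, 0.0, 0.0], [0.0, -0.0006, 0.0]]]
```

```bash
python3 ctl.py re cams= plan=-.019,-.018,-.016,-.014,-.012
```

```text
t=22.60 est phi=+0.260 om=+0.114 c=2.70 d=+0.004 y=0.3994 tcp=[0.4907, 0.1748, 0.0851] F=[0.8, -0.1, -7.2] a_plan=[-0.019, -0.018, -0.016, -0.014, -0.012] pred phi=+0.288 om=+0.020
[[[0.0, 0.0, 0.0], [0.0, -0.0008, 0.0]], [[0.0, 0.0, 0.0], [0.0, -0.0014, 0.0]], [[0.0, 0.0, 0.0], [0.0, -0.0027, 0.0]], [[0.0, 0.0, 0.0], [0.0, -0.0039, 0.0]], [[0.0, 0.0, 0.0], [0.0, -0.0052, 0.0]]]
```

Request:
jog_arm:
  rows:
    - [[0,0,0],[0,-0.0008,0]]
    - [[0,0,0],[0,-0.0014,0]]
    - [[0,0,0],[0,-0.0027,0]]
    - [[0,0,0],[0,-0.0039,0]]
    - [[0,0,0],[0,-0.0052,0]]

```text
t: 23.1
tool_pos: [0.4907, 0.1751, 0.0851]
orientation: [-2.166, -2.263, -0.013]
force: [0.3, -0.3, -6.5]
opening: 0.0175
gripper_force: 60.0
```

```bash
python3 ctl.py plan=-.01,-.008,-.006,-.003,0
```

```text
side phi=+0.298 inn=+0.010 roll=-0.0122 sc=10.5 | top phi=+0.278 inn=-0.010 roll=-0.0123 sc=10.1 | 
t=23.20 est phi=+0.286 om=+0.014 c=2.70 d=+0.004 y=0.3994 tcp=[0.4907, 0.1752, 0.085] F=[0.0, -0.6, -6.5] a_plan=[-0.01, -0.008, -0.006, -0.003, 0.0] pred phi=+0.300 om=+0.030
[[[0.0, 0.0, 0.0], [0.0, -0.0013, 0.0]], [[0.0, 0.0, 0.0], [0.0, -0.0025, 0.0]], [[0.0, 0.0, 0.0], [0.0, -0.0038, 0.0]], [[0.0, 0.0, 0.0], [0.0, -0.0057, 0.0]], [[0.0, 0.0, 0.0], [0.0, -0.0076, 0.0]]]
```

Request:
jog_arm:
  rows:
    - [[0,0,0],[0,-0.0013,0]]
    - [[0,0,0],[0,-0.0025,0]]
    - [[0,0,0],[0,-0.0038,0]]
    - [[0,0,0],[0,-0.0057,0]]
    - [[0,0,0],[0,-0.0078,0]]

```text
t: 23.7
tool_pos: [0.4907, 0.1751, 0.0851]
orientation: [2.172, 2.27, -0.0]
force: [0.2, -0.4, -7.2]
opening: 0.0173
gripper_force: 60.0
```

Request:
jog_arm:
  rows:
    - [[0,0,0.01],[0,0,0]]
    - [[0,0,0.025],[0,0,0]]
    - [[0,0,0.038],[0,0,0]]
    - [[0,0,0.048],[0,0,0]]
    - [[0,0,0.055],[0,0,0]]

```text
t: 24.2
tool_pos: [0.4905, 0.175, 0.0737]
orientation: [-2.172, -2.269, 0.0]
force: [-0.4, -0.7, -7.2]
opening: 0.0176
gripper_force: 60.0
```

```bash
cat > chk.py <<'E'
from h import *
for cam in ("side","top"):
    c=imaging.read_camera(cam);st=robot.read_state()
    Rb=Ro.from_matrix(Ro.from_rotvec(st["orientation"]).as_matrix()@TD.T);pb=np.array(st["tool_pos"])-Rb.apply([-.0745,.0016,.067])
    g=np.arange(-.34,.36,.01);print(cam,g[armfit(c,Rb,pb,g).argmax()].round(2),end=' ')
    cv2.imwrite(f'pics/last_{cam}.png',c['frame'][:,:,::-1])
print(st["t"],st["tool_pos"].round(4),st["force"].round(1),st["wrist_torque"].round(2),Rb.as_matrix()[2].round(4))
E
python3 chk.py
```

```text
side 0.31 top 0.3 24.3 [0.4905 0.175  0.0737] [-0.3  0.3 -7.5] [-0.17  0.53 -0.01] [-6.e-04  1.e-04  1.e+00]
```

Arm on the +0.3 stop and the base level. Lowering the last few millimetres slowly.

Request:
jog_arm:
  rows:
    - [[0,0,0.003],[0,0,0]]
    - [[0,0,0.006],[0,0,0]]
    - [[0,0,0.009],[0,0,0]]
    - [[0,0,0.011],[0,0,0]]
    - [[0,0,0.012],[0,0,0]]

```text
t: 24.8
tool_pos: [0.4908, 0.1751, 0.0717]
orientation: [-2.172, -2.27, -0.0]
force: [-0.2, -0.6, -7.1]
opening: 0.0175
gripper_force: 60.0
```

```bash
python3 chk.py; python3 - <<'E'
import cv2,numpy as np
a=cv2.imread('pics/last_side.png')[195:265,235:350]
cv2.imwrite('pics/m3.png',cv2.resize(a,None,fx=6.5,fy=6.5,interpolation=2))
E
```

```text
side 0.3 top 0.3 24.9 [0.4907 0.1751 0.0717] [-0.1  0.5 -6.9] [-0.18  0.43 -0.02] [0.e+00 2.e-04 1.e+00]
```

View pics/m3.png

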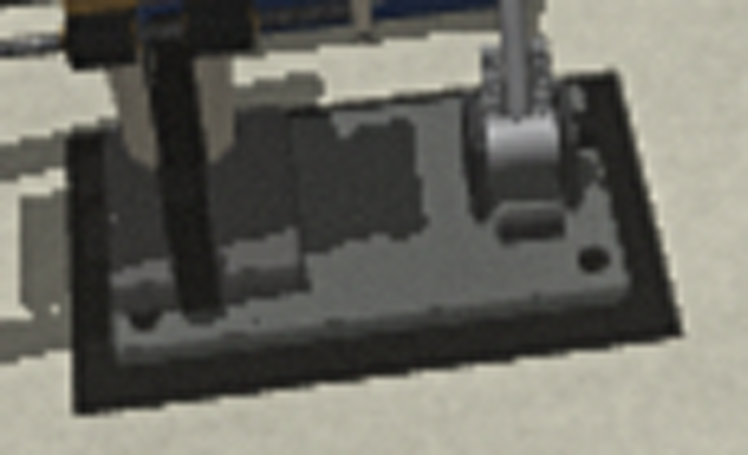

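```bash
python3 - <<'E'
from h import *
c=dict(vertical_fov=54.474053331746504,cx=315.418,cy=197.645,R=np.array([[0.9941,-0.1069,-0.016],[-0.0853,-0.6847,-0.7239],[0.0664,0.721,-0.6898]]),t=np.array([-0.619,0.2707,1.0062]))
f=lambda u:np.array(u)/6.5+[235,195]
Rm=Ro.from_euler('z',-.0437)
show=lambda n,u,z:print(n,Rm.apply(unproj(c,f(u),z))[:,:2].round(4).tolist())
show("mat",[[77,412],[682,333],[612,70],[70,133]],.004)
show("base bottom front",[[120,364],[628,300]],.0047)
show("base top front",[[113,338],[628,272]],.0227)
show("base top back",[[440,100],[345,110]],.0227)
im=cv2.imread('pics/last_side.png').astype(int).sum(2)//3
for col in (270,280,290,325): print(col,im[225:262,col].tolist())
print(im[200:216,300].tolist(),im[200:216,302].tolist())
E
```

```text
mat [[0.441, 0.0674], [0.7081, 0.0678], [0.7065, 0.236], [0.4416, 0.237]]
base bottom front [[0.4605, 0.0904], [0.6877, 0.0898]]
base top front [[0.4597, 0.0905], [0.6877, 0.0909]]
base top back [[0.6188, 0.2111], [0.5734, 0.212]]
270 [48, 49, 51, 48, 50, 47, 49, 58, 91, 92, 95, 93, 68, 58, 54, 52, 50, 94, 101, 101, 97, 66, 61, 52, 38, 34, 35, 37, 33, 32, 48, 169, 180, 176, 173, 174, 176]
280 [45, 44, 45, 43, 48, 71, 78, 81, 81, 85, 78, 60, 53, 49, 52, 94, 99, 96, 99, 98, 81, 62, 56, 37, 35, 36, 37, 35, 29, 63, 169, 181, 176, 177, 177, 177, 174]
290 [55, 53, 49, 56, 51, 48, 51, 91, 100, 95, 94, 93, 98, 95, 97, 96, 98, 96, 95, 71, 57, 50, 35, 32, 36, 36, 34, 34, 90, 172, 180, 180, 179, 177, 180, 178, 178]
325 [100, 103, 101, 98, 102, 103, 102, 99, 51, 32, 29, 38, 93, 100, 87, 67, 60, 40, 33, 38, 39, 34, 30, 52, 173, 184, 180, 174, 176, 179, 177, 179, 181, 180, 183, 182, 181]
[108, 172, 181, 180, 184, 177, 181, 182, 187, 90, 47, 87, 96, 99, 97, 97] [178, 183, 179, 177, 177, 175, 181, 186, 183, 73, 67, 91, 94, 96, 98, 96]
```

In the picture the margins around the base are even (about 42 px left and right); the base centre is within about 1 mm of the mat's. Touching down.

Request:
jog_arm:
  rows:
    - [[0,0,0.001],[0,0,0]]
    - [[0,0,0.002],[0,0,0]]
    - [[0,0,0.003],[0,0,0]]
    - [[0,0,0.004],[0,0,0]]
    - [[0,0,0.005],[0,0,0]]

```text
t: 25.4
tool_pos: [0.4908, 0.1751, 0.071]
orientation: [-2.172, -2.27, -0.001]
force: [-3.9, -0.9, -1.6]
opening: 0.0178
gripper_force: 60.0
```

```bash
python3 chk.py
```

```text
side 0.33 top 0.31 25.5 [0.4908 0.1751 0.071 ] [-3.6 -0.4 -2.2] [-0.11  0.55 -0.  ] [3.e-04 3.e-04 1.e+00]
```

Request:
jog_arm:
  rows:
    - [[0,0,0.001],[0,0,0]]
    - [[0,0,0.002],[0,0,0]]
    - [[0,0,0.002],[0,0,0]]
    - [[0,0,0.002],[0,0,0]]

```text
t: 25.9
tool_pos: [0.4908, 0.1751, 0.071]
orientation: [2.172, 2.27, 0.001]
force: [-4.8, -2.3, 2.2]
opening: 0.0176
gripper_force: 60.0
```

Request:
jog_arm:
  rows:
    - [[0,0,0],[0,0,0]]
    - [[0,0,0],[0,0,0]]
    - [[0,0,0],[0,0,0]]
  squeeze: 5

```text
t: 26.2
tool_pos: [0.4909, 0.1752, 0.071]
orientation: [2.172, 2.27, 0.001]
force: [-6.4, -0.2, 3.7]
opening: 0.0179
gripper_force: 5.0
```

Request:
jog_arm:
  rows:
    - [[0,0,0],[0,0,0]]
    - [[0,0,0],[0,0,0]]
    - [[0,0,0],[0,0,0]]
    - [[0,0,0],[0,0,0]]
    - [[0,0,0],[0,0,0]]
  hand: -0.2

```text
t: 26.7
tool_pos: [0.4909, 0.1751, 0.0704]
orientation: [2.172, 2.269, 0.001]
force: [-0.3, 0.9, -0.2]
opening: 0.0529
gripper_force: 0.0
```

```bash
python3 chk.py
```

```text
side 0.34 top 0.31 26.8 [0.4908 0.1751 0.0703] [-0.1  0.4 -0.1] [-0.05 -0.12 -0.03] [1.e-04 2.e-04 1.e+00]
```

Request:
jog_arm:
  rows:
    - [[0,0,-0.03],[0,0,0]]
    - [[0,0,-0.1],[0,0,0]]
    - [[0,0,-0.25],[0,0,0]]
    - [[0,0,-0.4],[0,0,0]]
    - [[0,0,-0.5],[0,0,0]]

```text
t: 27.3
tool_pos: [0.4918, 0.1754, 0.1742]
orientation: [2.171, 2.268, 0.005]
force: [-0.6, -0.2, 0.4]
opening: 0.0557
gripper_force: 0.0
```

Request:
jog_arm:
  rows:
    - [[0,-0.1,-0.1],[0,0,0]]
    - [[0,-0.25,-0.2],[0,0,0]]
    - [[0,-0.4,-0.25],[0,0,0]]
    - [[0,-0.5,-0.25],[0,0,0]]
    - [[0,-0.5,-0.25],[0,0,0]]

```text
t: 27.8
tool_pos: [0.3899, 0.1709, 0.2223]
orientation: [2.17, 2.27, 0.004]
force: [0.3, -1.0, 0.3]
opening: 0.0556
gripper_force: 0.0
```

```bash
python3 - <<'E'
from h import *
a=imaging.read_camera("side")["frame"];b=imaging.read_camera("top")["frame"];st=robot.read_state();print(st["t"],st["tool_pos"],st["force"])
o=np.hstack([cv2.resize(a[110:310,180:380],(400,400),interpolation=2),cv2.resize(b[130:300,200:370],(400,400),interpolation=2)])
cv2.imwrite("pics/end.png",o[:,:,::-1])
E
```

```text
27.9 [0.39134917 0.17083212 0.22140203] [-0.77592476 -0.41186174 -0.78481156]
```

View pics/end.png

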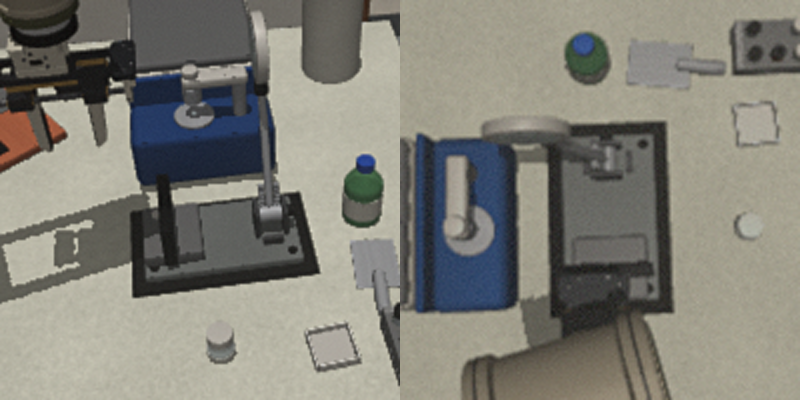

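The final pictures show the base centred on the mat, the lens leaning towards the spectrometer (right panel (525,130)), the gripper clear, and the jar and boat undisturbed. Handing in.

```bash
python3 -c "
from plant import robot
print(robot.close_job())"
```

```text
the job is handed in; nothing more can be done
None
```

The magnifier is on the middle of the mat, within about 1 mm by the camera check, with its arm against the spectrometer-side stop; it was steadied upright just above the mat for over four seconds, the other things look undisturbed, and the job was handed in at about 28 s (no verdict was returned).

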